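Load the recipe cartridge and hold the recessed button with the marker

ROBOT

A 6-joint arm with a two-finger parallel gripper is mounted at the origin on a cart in front of the work surface, level with it; the furniture and walls round the work are solid. World frame = base frame: x ahead of the robot, y to its left, z up, the work surface at z = 0. Lengths are in m, angles in rad, forces in N, time in s.
With the tool pointing down it reaches from about 0.375 to 0.975 m from the base axis. Payload 3.8 kg.
Tool frame: the origin (TCP) lies at the very end of the fingers, on their centre line; the grasp point (between the pads) lies 19 mm behind it; z points along the fingers, y is the line along which they close (so a half turn about z gives the same grasp; the last joint's range is limited). The gripper opens to 85 mm and grips with 20 to 120 N. Pads are 22 mm wide; open, the fingers measure 114 mm over their backs; the gripper's body (76 mm by 85 mm) begins 54 mm behind the grasp point. The pads swing forward as they close: fully open they stand 13 mm farther back than shut.
Start: joints at [1.107, 0.264, 1.604, -0, 1.274, -0.037], TCP at [0.279, 0.614, 0.231] pointing down, gripper open.
Joint ranges: [-2.63, 2.63], [-0.94, 2.18], [0.31, 2.57], [-1.31, 4.45], [0, 2.66], [-2.55, 2.55]. Speed limits (rad/s): [2.57, 2.57, 3.14, 3.14, 3.14, 3.14].

INTERFACE

Orientations are given as a rotation vector (axis times angle).
In Python, from workcell import read_state, read_camera, calibration, finish_job gives the robot as it stands.
- The arm moves only by the tool step_arm, never from a script. Its argument "commands" is a list of rows, each an object of numbers: "fingers": the gripper's target within -1 to 1 (shut at 1, half-way at 0, fully open at -1); "dx", "dy", "dz": the shift along the tool's x, y, z in m; "roll": the turn about the tool's z in degrees. In form: [{"fingers": .., "dx": .., "dy": .., "dz": .., "roll": ..}, ...]. A call has 1 to 8 rows; each row is the pose to reach, as a shift and turn from the pose commanded when the call began, along the tool's axes at that moment; what a row does not reach only later rows make up. A row lasts 1/8 s, in which the tool goes at most 62.5 mm and 10.7 degrees, less where a joint would pass 70% of its speed; a pose out of reach is approached as far as the arm can. A call with a gripper value outside its range is refused whole. The fingers move at their own pace and stop on an object; "squeeze" is the grip in N (left out, the last holds). Time passes only in rows, so rows that repeat a pose let the fingers close. It gives the time, the measured TCP pose, the force, the opening and the grip force at its end, in the units of the state.
- read_state(): the state, without advancing time (a new reading comes with each control period).
- read_camera(name): name is "scene" or "top"; returns (picture, depth): 420x560x3 uint8, blue, green, red; 420x560 float32, m along the optical axis (not along the pixel's ray), 0 where there is no reading.
- calibration(name): a dict with "intrinsics" (3x3 intrinsics, pixels), "k1" (the pictures are not rectified: a ray, as slopes to the right and down, at radius r is drawn at 1 + k1 r^2 times it, then the intrinsics apply), "world_to_cam" (4x4, takes a point from world to camera coordinates). Camera axes: x right, y up, looking along -z (the intrinsics and any distortion apply to the point x, -y, -z); pixel columns grow to the right and rows downward; lengths in m; the calibration is good to about 2 mm. A picture is of the moment at which its call begins. calibration takes no time and is no camera call.
- finish_job(): hands the job in; it is judged then, once.
The state is a dict: "time": time; "q": joint angles; "joint_vel": joint speeds; "joint_torque": joint torques, N m; "tool_pos": TCP position; "tcp_rot": TCP orientation; "wrist_force": force on the tool from outside, world axes, zero at the start; "torque": the same for the moment, N m; "width": opening from 0.0 (shut) to 1.0 (fully open); "grip_force": force on a finger pad.
Only numpy, scipy, OpenCV 4.12 (cv2) and the standard library are available. Lean on these libraries where they do the work, as an engineer would, in place of code of your own. Each camera call takes 0.05 s, during which the arm holds its last target. There are 200 camera calls.

TASK

Move the recipe cartridge from the wooden caddy into the slot of the tempering controller, fully home, and let go of it. Then take the marker from the caddy, reach its lower end through the controller's round aperture and press the recessed button all the way down; finish while still gripping the marker and holding the button down with it. Leave the other things on the table where they are.

Things in the scene. Friction and masses are not known exactly. Their poses are not given: they have to be found in the camera images.
- controller: The tempering controller: grey metal box with black side cheeks, 100 mm deep (its x), 182 mm wide (its y), cover 60 mm above the table (cheeks 62 mm), fixed. Origin: centre of its underside; x to its back (display and keys on the -x front), y to its left, z up. In the cover: a rectangular slot in the left (+y) half, a round aperture in the right (-y) half.
- slot_mouth (a point): Centre of the slot's mouth, level with the cover (axes as the controller). The slot measures 11.5 mm along the controller's x by 62.5 mm along its y, runs straight down 45 mm, with plain square edges (no lead-in).
- slot_floor (a point): Centre of the slot's closed floor, 45 mm below slot_mouth.
- aperture (a point): Centre of the round aperture at cover level (axes as the controller): 26 mm in diameter, a straight well going down to the recessed button.
- button_top (a point): Centre of the recessed button's flat top (disc of 23 mm), 30 mm below the cover when it is up; moves down as it is pressed.
- button (a joint): Travel of the recessed button in m: 0 up, 0.006 fully down. Sprung: about 2.3 N to start it, 5.3 N at the bottom; it springs back up when let go.
- cartridge: The recipe cartridge: black slab 9 mm thick (its x), 60 wide (its y), 86 tall (its z), about 60 g, ribs near the top, brass contacts at the foot; fits either way round. Stands upright, contacts down, in the caddy's loose slot (13 x 64.5 mm), foot 8 mm above the table, 46 mm above the caddy's top. Origin: centre of its foot. Seated in the controller it stands 41 mm above the cover.
- cartridge_top (a point): Centre of the cartridge's top edge, 86 mm above its foot.
- marker: The marker pen, 135 mm long, 20 g, roughly round: 17 mm thick 45 mm from the capped tip, narrowing evenly to 13 mm at each end. Stands upright, capped tip down, in the caddy's round well, 95 mm projecting. Origin: on its side at mid-length, 7 mm off the pen's axis; its y axis runs along the pen to the capped tip (down), its x axis is level.
- marker_tip (a point): On the pen's axis at the capped tip, the end that faces down.
- marker_grip (a point): On the pen's axis 104.5 mm above the capped tip, 30.5 mm below the upper end: a good place to hold it (about 14 mm thick, pinched along the marker's x).
- caddy: A wooden block 78 mm deep (its x), 178 wide (its y), 48 high, fixed: cartridge slot at y = +42 mm, round pen well (19 mm across, 40 mm deep) at y = -56 mm. Origin: centre of its underside. Controller and caddy swap sides from start to start.
- bar_pack: Bystander: green flat wrapped bar, 59 x 189 x 22 mm, lying between the controller and the caddy.
- star_cutter: Bystander: star-shaped metal cutter, 56 x 59 x 23 mm, lying behind the bar.
- cream_tin: Bystander: upright tin, 66 mm across, 82 mm high, at the back on the left.
- tape_roll: Bystander: roll of tape lying flat, 96 mm across, 25 mm high, front right.
- teaspoon: Bystander: teaspoon, 137 x 28 x 13 mm, lying near the front edge on the left.

How it is judged:
On the way, in this order (a step that is already met when the one before it is completed fails the run):
1. the cartridge stands fully home in the controller's slot, let go (horizontal distance between cartridge and slot_floor below 0.003 m and z of cartridge in the frame of slot_floor below 0.003 m and angle between the x axis of cartridge and the x axis of controller, either way round below 0.06 rad and angle between cartridge's own z axis and vertical below 0.06 rad and contact force between the fingers and cartridge below 0.3 N), for 0.3 s.
2. the recessed button is pressed down with the gripped marker through the aperture (value of joint button above 0.0045 m and horizontal distance between marker_tip and aperture below 0.012 m and z of marker_tip in the frame of aperture below -0.031 m and contact force between marker and controller above 1.5 N and contact force between the fingers and marker above 3 N and contact force between each of the arm, the fingers and controller below 0.5 N), for 0.3 s.
At the end, for the whole second after the job is handed in: Cartridge within 3 mm of the slot's floor and centre, square and upright to 0.06 rad, let go; button at least 4.5 mm down, pressed with 1.5 N or more by the marker, its tip 31 mm or more down the aperture and within 12 mm of its axis, the marker gripped (3 N); robot not touching the controller (all of step 1 and all of step 2); the arm keeps its last pose, push and grip.
It fails at once if the button is pressed before the cartridge is home in the slot (value of joint button above 0.003 m and distance between cartridge and slot_floor above 0.008 m).
It fails at once if a bystander is displaced by more than 30 mm (distance of any of bar_pack, star_cutter, cream_tin, tape_roll, teaspoon from where it was at the start of the episode above 0.03 m).
It also fails if it takes over 70 s, if anything falls off the work surface, if the arm or the gripper's body presses on something with over 40 N, if the wrist force passes 120 N, or if a joint passes its speed limit or range.

## Working session

There is one attempt and no reset: what is moved stays moved. The work goes in short steps, Python scripts to look and compute and a tool call to move; the robot and the scene stay as the last step left them, time stands still between calls to the robot, and variables do not carry over. Pictures are saved under pics/ and viewed, at most 10 in all, crops included, and the job is handed in when it is done.

Besides the shell and the picture viewer there is one more tool, called after "Emit:" as name(argument=value, ...) on one line, values as JSON. step_arm: Moves the arm, as the interface text tells. Its arguments: {"type":"object","properties":{"commands":{"type":"array","items":{"type":"object","properties":{"fingers":{"type":"number"},"dx":{"type":"number"},"dy":{"type":"number"},"dz":{"type":"number"},"roll":{"type":"number"}}}},"squeeze":{"type":"number"}},"required":["commands"]}

```bash
mkdir -p pics; ls; python3 - <<'E'
from workcell import *
import cv2,numpy as np
for n in("scene","top"):
    im,d=read_camera(n); cv2.imwrite(f"pics/{n}0.png",im); np.savez(f"{n}0.npz",im=im,d=d)
    c=calibration(n); print(n,np.round(c["intrinsics"],1).tolist(),c["k1"],np.round(c["world_to_cam"],4).tolist())
s=read_state(); print(s)
E
```

```text
pics
scene [[539.1, 0.0, 285.1], [0.0, 539.1, 207.4], [0.0, 0.0, 1.0]] -0.16945346715605525 [[0.5537, -0.8325, 0.0219, -0.3268], [0.4901, 0.347, 0.7996, -0.2932], [-0.6732, -0.432, 0.6001, -1.1358], [0.0, 0.0, 0.0, 1.0]]
top [[489.6, 0.0, 271.8], [0.0, 489.6, 208.6], [0.0, 0.0, 1.0]] -0.15898375570434956 [[0.1469, -0.9891, 0.0035, -0.0999], [0.9682, 0.1445, 0.2041, -0.5236], [-0.2024, -0.0266, 0.9789, -1.2768], [0.0, 0.0, 0.0, 1.0]]
{'time': 0.1, 'q': array([ 1.10709842e+00,  2.64680659e-01,  1.60526184e+00,  7.99436059e-06,
        1.27377404e+00, -3.69525989e-02]), 'joint_vel': array([-0.00023602, -0.00130015, -0.00169478, -0.00092419, -0.00048119,
        0.00088283]), 'joint_torque': array([ 7.24890833e-04, -5.16710079e+01, -3.68589485e+01, -2.30203595e-04,
        6.43857638e-03,  2.31984262e-05]), 'tool_pos': array([0.27910895, 0.61382616, 0.23007148]), 'tcp_rot': array([-0.66514535, -3.06982469,  0.00322868]), 'wrist_force': array([-0.01414863,  0.300819  , -1.01161411]), 'torque': array([ 0.00352977,  0.02778942, -0.01032848]), 'grip_force': 0.0, 'width': 1.0024504235559062}
```

View pics/top0.png

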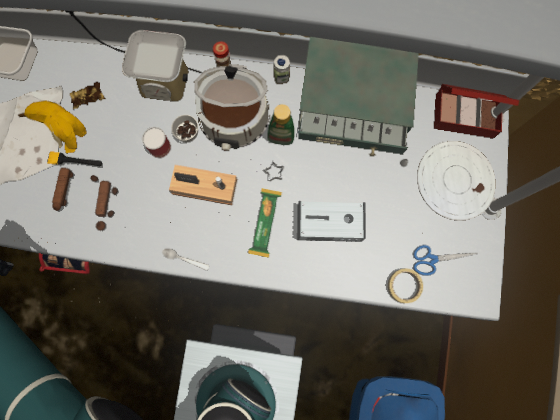

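View pics/scene0.png

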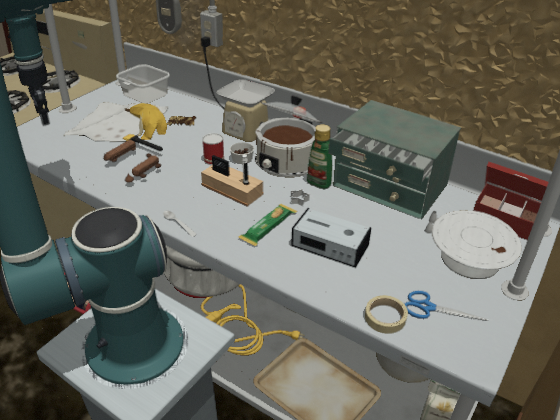

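The top view shows the caddy at (203,184), with the cartridge at (186,178) and the pen at (220,182). The controller is at (330,221), with the slot at (316,217) and the aperture at (349,218). Next I fit the poses from depth.

```bash
cat > h.py <<'E'
from workcell import *
import cv2,numpy as np
def cal(n):
    c=calibration(n); return np.array(c["intrinsics"]),c["k1"],np.array(c["world_to_cam"])
def K1(n):
    K,k,T=cal(n); return K,np.array([k,0,0,0,0.]),T
def proj(n,P):
    K,k,T=cal(n); P=np.atleast_2d(P); C=P@T[:3,:3].T+T[:3,3]
    s=np.c_[C[:,0],-C[:,1]]/-C[:,2:]; s=s*(1+k*(s**2).sum(1,keepdims=True))
    return s*[K[0,0],K[1,1]]+K[:2,2]
def slopes(n,uv):
    K,k,T=cal(n); d=(np.atleast_2d(uv)-K[:2,2])/[K[0,0],K[1,1]]; s=d.copy()
    for _ in range(20): s=d/(1+k*(s**2).sum(1,keepdims=True))
    return s
def unproj(n,uv,depth=None,z=None):
    T=cal(n)[2]; s=slopes(n,uv); R=np.c_[s[:,0],-s[:,1],-np.ones(len(s))]
    W=R@T[:3,:3]; o=-T[:3,:3].T@T[:3,3]
    t=np.ravel(depth)[:,None] if z is None else ((z-o[2])/W[:,2])[:,None]
    return o+t*W
def cloud(n,d):
    v,u=np.mgrid[:420,:560]; return unproj(n,np.c_[u.ravel(),v.ravel()],d).reshape(420,560,3)
def warp(n,im,c,sz,z,ppm=2000,yaw=0):
    # orthophoto of plane z: columns -> world -y, rows -> world -x
    w,h=int(sz[1]*ppm),int(sz[0]*ppm); v,u=np.mgrid[:h,:w]
    a=(h/2-v)/ppm; b=(w/2-u)/ppm
    X=c[0]+a*np.cos(yaw)-b*np.sin(yaw); Y=c[1]+a*np.sin(yaw)+b*np.cos(yaw)
    p=proj(n,np.c_[X.ravel(),Y.ravel(),np.full(X.size,z)]).astype(np.float32).reshape(h,w,2)
    return cv2.remap(im,p[...,0],p[...,1],cv2.INTER_CUBIC)
E
python3 - <<'E'
from h import *
for n,bc,bk in(("top",(165,160,245,210),(285,195,375,250)),("scene",(195,150,270,210),(285,200,378,270))):
    f=np.load(n+"0.npz"); P=cloud(n,f["d"])
    for name,b,z0,z1 in(("caddy",bc,.043,.053),("ctrl",bk,.055,.067),("cart",bc,.09,.1),("pen",bc,.1,.16)):
        Q=P[b[1]:b[3],b[0]:b[2]].reshape(-1,3); Q=Q[(Q[:,2]>z0)&(Q[:,2]<z1)]
        if len(Q)<3: print(n,name,len(Q)); continue
        r=cv2.minAreaRect((Q[:,:2]*1000).astype(np.float32)); print(n,name,len(Q),np.round(Q.mean(0)*1000,1),np.round(np.array(r[0]),1),np.round(r[1],1),round(r[2],2))
E
```

```text
top caddy 1315 [577.4 177.2  48.4] [579.2 181.5] [176.2  75.6] 87.74
top ctrl 2189 [ 525.2 -186.2   61. ] [ 525.7 -186.3] [100.  183.5] 7.63
top cart 82 [579.9 213.3  94.6] [578.3 185.4] [132.6  12.4] 84.75
top pen 43 [570.2 129.6 129.8] [575.5 182. ] [125.7  12.5] 86.04
scene caddy 801 [580.7 178.8  46.7] [602.9 209. ] [218.7 224.2] 23.95
scene ctrl 1633 [ 522.6 -186.1   58.6] [ 526.2 -183.8] [104.6 182.5] 5.88
scene cart 59 [578.5 196.   93.4] [626.5 192.6] [142.  130.6] 7.68
scene pen 69 [568.5 124.1 123.1] [569.3 125.1] [15. 14.] 39.96
```

```bash
python3 - <<'E'
from h import *
rows=[]
for n in("top","scene"):
    im=np.load(n+"0.npz")["im"]
    a=warp(n,im,(.525,-.186),(.13,.2),.060,2000,np.radians(7.5))
    b=warp(n,im,(.58,.178),(.13,.2),.094,2000,np.radians(-2.3))
    rows.append(np.hstack([a,b]))
cv2.imwrite("pics/ortho0.png",np.vstack(rows))
E
```

```text
(no output)
```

View pics/ortho0.png

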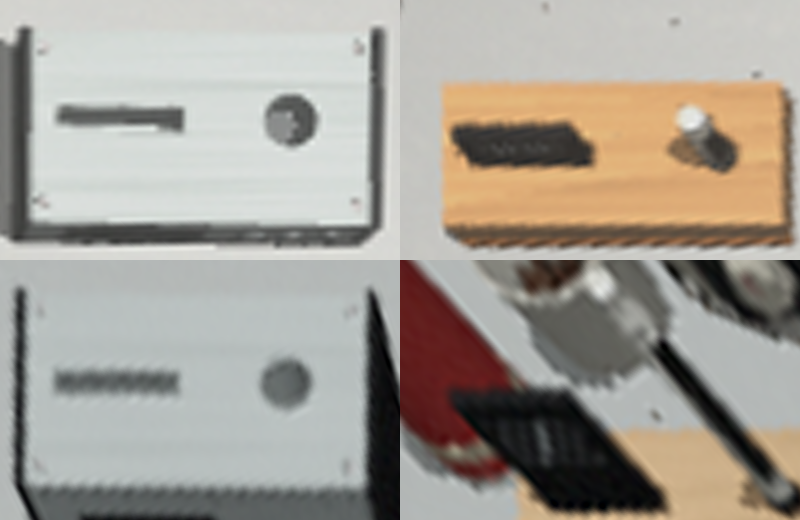

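The cover orthophotos show the slot at (120,117) and aperture at (291,120) in the top view, and (117,122) and (286,123) in the scene view. The cameras disagree by about 2 mm. Now sub-pixel values and the tool pose.

```bash
cat >> h.py <<'E'
YC=np.radians(7.6)
def darkrect(n,im,c,sz,z,yaw,ppm=4000,thr=None):
    g=cv2.cvtColor(warp(n,im,c,sz,z,ppm,yaw),cv2.COLOR_BGR2GRAY)
    t=thr or (np.percentile(g,3)+np.percentile(g,85))/2
    m=(g<t).astype(np.uint8); k,l,s,ce=cv2.connectedComponentsWithStats(m)
    i=1+np.argmax(s[1:,4]); pts=cv2.findNonZero((l==i).astype(np.uint8))
    w=((l==i)*(255.-g)); 
    r=cv2.minAreaRect(pts); h,wd=g.shape
    def tow(u,v):
        a=(h/2-v)/ppm;b=(wd/2-u)/ppm
        return np.array([c[0]+a*np.cos(yaw)-b*np.sin(yaw),c[1]+a*np.sin(yaw)+b*np.cos(yaw)])
    return tow(*ce[i]),tow(*r[0]),np.array(r[1])/ppm*1e3,r[2],s[i,:4]/ppm*1e3
E
cat > m.py <<'E'
from h import *
s=read_state(); R=cv2.Rodrigues(s["tcp_rot"])[0]; print(s["time"],np.round(s["tool_pos"],4),"x",np.round(R[:,0],3),"y",np.round(R[:,1],3),"q",np.round(s["q"],2))
E
python3 m.py; python3 - <<'E'
from h import *
p=lambda *a:print(*[np.round(x,4) if i<2 else np.round(x,2) for i,x in enumerate(a)])
for n in("top","scene"):
    im=np.load(n+"0.npz")["im"]; print(n)
    e=lambda x,y:np.array([.525,-.186])+[x*np.cos(YC)-y*np.sin(YC),x*np.sin(YC)+y*np.cos(YC)]
    p(*darkrect(n,im,e(.005,.04),(.04,.08),.06,YC)); p(*darkrect(n,im,e(.004,-.045),(.045,.045),.06,YC))
    f=np.load(n+"0.npz");P=cloud(n,f["d"])
    b=(285,195,375,250) if n=="top" else (285,200,378,270)
    Q=P[b[1]:b[3],b[0]:b[2]].reshape(-1,3); Q=Q[(Q[:,2]>.055)&(Q[:,2]<.067)];print("cover z",np.median(Q[:,2]))
im=np.load("top0.npz")["im"]
p(*darkrect("top",im,(.58,.219),(.03,.08),.094,np.radians(-2.3)))
# pen top (white) at z=.143
g=warp("top",im,(.57,.122),(.05,.05),.143,4000); h=g.min(2)>170; ys,xs=np.nonzero(h); print("pen",.57+(100-ys.mean())/4000,.122+(100-xs.mean())/4000,h.sum()/16, g.min(2).max())
E
```

```text
0.1 [0.2791 0.6138 0.2301] x [-0.91   0.414  0.   ] y [ 0.414  0.91  -0.002] q [ 1.11  0.26  1.61  0.    1.27 -0.04]
top
[ 0.5267 -0.1468] [ 0.5266 -0.1455] [63.55 12.1 ] 3.37 [ 8.25 12.5  63.75 13.5 ]
[ 0.536  -0.2305] [ 0.5358 -0.2307] [25.5 25.5] 90.0 [10.5   9.   25.75 25.75]
cover z 0.0609953047396099
scene
[ 0.5236 -0.1439] [ 0.5236 -0.1439] [61.75 11.56] 0.31 [ 7.25 15.   62.   12.  ]
[ 0.5342 -0.2282] [ 0.5341 -0.2284] [24.4  24.57] 45.0 [ 8.   10.75 25.25 24.75]
cover z 0.058647014435765255
[0.5747 0.2172] [0.5753 0.2171] [71.25 20.25] -0.0 [ 6.5  9.5 71.5 20.5]
pen 0.5862866839043309 0.12205248060762766 386.75 240
```

```bash
cat >> h.py <<'E'
def rel(x,y,z,yawy):
    "shift to TCP target x,y,z with tool-y axis (mod 180) along yawy deg"
    s=read_state(); R=cv2.Rodrigues(s["tcp_rot"])[0]; d=R.T@(np.array([x,y,z])-s["tool_pos"])
    a=np.degrees(np.arctan2(R[1,1],R[0,1])); r=(a-yawy+90)%180-90
    print("t",s["time"],"rel",np.round(d,4),"roll",round(r,2),"F",np.round(s["wrist_force"],1),"w",round(s["width"],3),"g",round(s["grip_force"],1),"tcp",np.round(s["tool_pos"],4))
E
python3 - <<'E'
from h import *
rel(.581,.2225,.20,-2.3)
# cover edges: yaw refine
for n in("top","scene"):
    im=np.load(n+"0.npz")["im"]; ppm=3000
    g=cv2.cvtColor(warp(n,im,(.525,-.186),(.13,.19),.06,ppm,YC),cv2.COLOR_BGR2GRAY).astype(float); h,w=g.shape
    g=cv2.GaussianBlur(g,(0,0),4)
    out=[]
    cs=np.arange(int(w*.15),int(w*.85),6)
    # front edge: strongest dark-going gradient in lower third rows
    G=np.gradient(g,axis=0)[int(h*.7):int(h*.97)]; r=[np.argmin(G[:,c]) for c in cs]
    l=cv2.fitLine(np.c_[cs,r].astype(np.float32),cv2.DIST_HUBER,0,.01,.01).ravel(); out.append(("front",7.6-np.degrees(np.arctan(l[1]/l[0])), np.std(r)))
    rs=np.arange(int(h*.25),int(h*.8),6); G=np.gradient(g,axis=1)
    for nm,a,b,sg in(("left",.02,.2,1),("right",.8,.99,-1)):
        c=[np.argmax(sg*G[q,int(w*a):int(w*b)])+int(w*a) for q in rs]
        l=cv2.fitLine(np.c_[c,rs].astype(np.float32),cv2.DIST_HUBER,0,.01,.01).ravel(); out.append((nm,7.6+np.degrees(np.arctan(l[0]/l[1])),np.mean(c)/ppm*1e3))
    print(n,[(a,round(b,2),round(c,2)) for a,b,c in out])
E
```

```text
t 0.1 rel [-0.4368 -0.2312  0.0305] roll 67.85 F [-0.   0.3 -1. ] w 1.002 g 0.0 tcp [0.2791 0.6138 0.2301]
top [('front', np.float32(7.06), np.float64(1.6)), ('left', np.float32(5.95), np.float64(9.69)), ('right', np.float32(7.24), np.float64(179.81))]
scene [('front', np.float32(6.77), np.float64(1.68)), ('left', np.float32(6.92), np.float64(7.26)), ('right', np.float32(7.34), np.float64(178.28))]
```

Emit:
step_arm(commands=[{"fingers":-1,"dx":-0.437,"dy":-0.231,"dz":0.03,"roll":67.85},{"fingers":-1,"dx":-0.437,"dy":-0.231,"dz":0.03,"roll":67.85},{"fingers":-1,"dx":-0.437,"dy":-0.231,"dz":0.03,"roll":67.85},{"fingers":-1,"dx":-0.437,"dy":-0.231,"dz":0.03,"roll":67.85},{"fingers":-1,"dx":-0.437,"dy":-0.231,"dz":0.03,"roll":67.85},{"fingers":-1,"dx":-0.437,"dy":-0.231,"dz":0.03,"roll":67.85},{"fingers":-1,"dx":-0.437,"dy":-0.231,"dz":0.03,"roll":67.85},{"fingers":-1,"dx":-0.437,"dy":-0.231,"dz":0.03,"roll":67.85}])

```text
time: 1.1
tool_pos: [0.5823, 0.2212, 0.2007]
tcp_rot: [-2.266, -2.175, 0.001]
wrist_force: [0.6, 0.7, -0.0]
width: 1.0
grip_force: 0.0
```

```bash
python3 -c "
from h import *
rel(.580,.2225,.061,-2.3)"
```

```text
t 1.1 rel [ 0.0012 -0.0023  0.1397] roll -0.06 F [ 0.6  0.7 -0. ] w 1.0 g 0.0 tcp [0.5823 0.2212 0.2007]
```

Emit:
step_arm(commands=[{"fingers":-1,"dz":0.06},{"fingers":-1,"dz":0.11},{"fingers":-1,"dz":0.14},{"fingers":-1,"dz":0.14},{"fingers":1,"dz":0.14},{"fingers":1,"dz":0.14},{"fingers":1,"dz":0.14},{"fingers":1,"dz":0.14}], squeeze=40)

```text
invalid input
```

```bash
python3 -c "
from h import *
rel(.580,.2225,.061,-2.3)"
```

```text
t 1.1 rel [ 0.0012 -0.0023  0.1397] roll -0.06 F [ 0.6  0.7 -0. ] w 1.0 g 0.0 tcp [0.5823 0.2212 0.2007]
```

Every row apparently needs all its fields.

Emit:
step_arm(commands=[{"fingers":-1,"dx":0.001,"dy":0,"dz":0.06,"roll":0},{"fingers":-1,"dx":0.001,"dy":0,"dz":0.11,"roll":0},{"fingers":-1,"dx":0.001,"dy":0,"dz":0.14,"roll":0},{"fingers":-1,"dx":0.001,"dy":0,"dz":0.14,"roll":0},{"fingers":1,"dx":0.001,"dy":0,"dz":0.14,"roll":0},{"fingers":1,"dx":0.001,"dy":0,"dz":0.14,"roll":0},{"fingers":1,"dx":0.001,"dy":0,"dz":0.14,"roll":0},{"fingers":1,"dx":0.001,"dy":0,"dz":0.14,"roll":0}], squeeze=40)

```text
time: 2.1
tool_pos: [0.5822, 0.2245, 0.0623]
tcp_rot: [2.265, 2.176, 0.002]
wrist_force: [-0.6, -0.6, 0.7]
width: 0.14
grip_force: 0.2
```

```bash
python3 -c "
from h import *
rel(.580,.2225,.061,-2.3)"
```

```text
t 2.1 rel [-0.0021 -0.0021  0.0013] roll 0.0 F [-0.6 -0.6  0.7] w 0.14 g 0.2 tcp [0.5822 0.2245 0.0623]
```

Emit:
step_arm(commands=[{"fingers":1,"dx":0,"dy":0,"dz":0,"roll":0},{"fingers":1,"dx":0,"dy":0,"dz":0,"roll":0},{"fingers":1,"dx":0,"dy":0,"dz":0,"roll":0}])

```text
time: 2.48
tool_pos: [0.582, 0.2245, 0.0622]
tcp_rot: [2.265, 2.176, 0.001]
wrist_force: [-1.4, 0.1, 5.2]
width: 0.098
grip_force: 41.7
```

```bash
python3 -c "
from h import *
rel(.580,.2225,.061,-2.3)"
```

```text
t 2.475 rel [-0.002  -0.0019  0.0012] roll -0.0 F [-1.4  0.1  5.2] w 0.098 g 41.7 tcp [0.582  0.2245 0.0622]
```

Emit:
step_arm(commands=[{"fingers":1,"dx":0,"dy":0,"dz":-0.03,"roll":0},{"fingers":1,"dx":0,"dy":0,"dz":-0.08,"roll":0},{"fingers":1,"dx":0,"dy":0,"dz":-0.13,"roll":0},{"fingers":1,"dx":0,"dy":0,"dz":-0.16,"roll":0},{"fingers":1,"dx":0,"dy":0,"dz":-0.16,"roll":0}])

```text
time: 3.1
tool_pos: [0.5836, 0.2249, 0.2247]
tcp_rot: [2.264, 2.174, 0.009]
wrist_force: [1.3, -0.9, 0.1]
width: 0.102
grip_force: 40.8
```

```bash
python3 -c "
from h import *
rel(.525,-.145,.195,7)"
```

```text
t 3.1 rel [-0.3721 -0.0439  0.0285] roll -9.3 F [ 1.3 -0.9  0.1] w 0.102 g 40.8 tcp [0.5836 0.2249 0.2247]
```

Emit:
step_arm(commands=[{"fingers":1,"dx":-0.04,"dy":-0.005,"dz":0,"roll":-1},{"fingers":1,"dx":-0.1,"dy":-0.012,"dz":0,"roll":-3},{"fingers":1,"dx":-0.16,"dy":-0.019,"dz":0,"roll":-5},{"fingers":1,"dx":-0.22,"dy":-0.026,"dz":0,"roll":-7},{"fingers":1,"dx":-0.28,"dy":-0.033,"dz":0,"roll":-9},{"fingers":1,"dx":-0.34,"dy":-0.04,"dz":0,"roll":-9.3},{"fingers":1,"dx":-0.372,"dy":-0.044,"dz":0.04,"roll":-9.3},{"fingers":1,"dx":-0.372,"dy":-0.044,"dz":0.08,"roll":-9.3}])

```text
time: 4.1
tool_pos: [0.5212, -0.148, 0.1386]
tcp_rot: [-2.086, -2.348, 0.002]
wrist_force: [-0.5, -0.1, -0.2]
width: 0.099
grip_force: 40.8
```

Emit:
step_arm(commands=[{"fingers":1,"dx":0,"dy":0,"dz":0,"roll":0},{"fingers":1,"dx":0,"dy":0,"dz":0,"roll":0},{"fingers":1,"dx":0,"dy":0,"dz":0,"roll":0}])

```text
time: 4.47
tool_pos: [0.5242, -0.1456, 0.1431]
tcp_rot: [2.079, 2.352, 0.002]
wrist_force: [0.5, -0.6, -0.5]
width: 0.097
grip_force: 40.8
```

```bash
python3 - <<'E'
from h import *
rel(.525,-.145,.125,7)
s=read_state(); t=s["tool_pos"]; pics=[]
for n in("top","scene"):
    im,d=read_camera(n); np.savez(n+"1.npz",im=im,d=d)
    u,v=proj(n,[.525,-.165,.1])[0].astype(int); x0,y0=max(u-62,0),max(v-70,0)
    c=im[y0:y0+112,x0:x0+124]; print(n,x0,y0)
    pics.append(cv2.resize(c,(620,560),interpolation=cv2.INTER_CUBIC)[:, :400] if 0 else cv2.resize(c,(400,361),interpolation=cv2.INTER_CUBIC))
cv2.imwrite("pics/hold1.png",np.hstack(pics))
E
```

```text
t 4.475 rel [0.0005 0.0008 0.0181] roll 0.06 F [ 0.5 -0.6 -0.5] w 0.097 g 40.8 tcp [ 0.5242 -0.1456  0.1431]
top 263 145
scene 264 142
```

View pics/hold1.png

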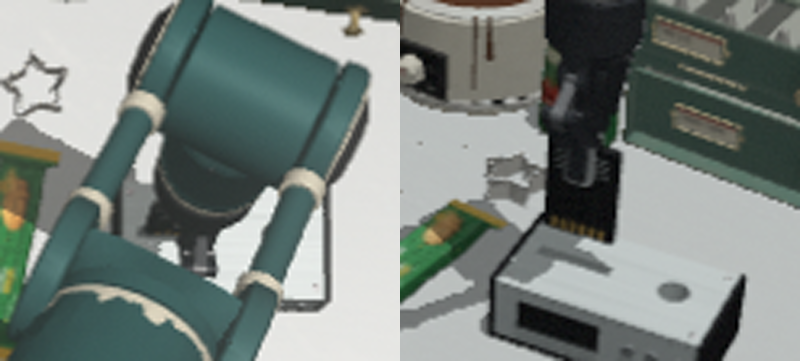

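The scene crop shows the cartridge held upright over the cover, with its foot corners at about (310,209) and (330,217) in the full image. The arm hides it from the top camera. I'll overlay the predicted wireframe in the scene view.

```bash
cat > ov.py <<'E'
from h import *
import sys
def box(c,yaw,hx,hy,h):
    r=np.array([[np.cos(yaw),-np.sin(yaw)],[np.sin(yaw),np.cos(yaw)]])
    b=np.array([[-hx,-hy],[-hx,hy],[hx,hy],[hx,-hy]])@r.T+c[:2]
    return np.vstack([np.c_[b,np.full(4,c[2])],np.c_[b,np.full(4,c[2]+h)]])
def draw(im,n,B,col,o,s):
    p=((proj(n,B)-o+.5)*s-.5); 
    for i,j in((0,1),(1,2),(2,3),(3,0),(4,5),(5,6),(6,7),(7,4),(0,4),(1,5),(2,6),(3,7)):
        cv2.line(im,tuple(int(q*16) for q in p[i]),tuple(int(q*16) for q in p[j]),col,1,cv2.LINE_AA,4)
E
python3 - <<'E'
from ov import *
im=np.load("scene1.npz")["im"]; T=cal("scene")[2]; print("cam",-T[:3,:3].T@T[:3,3])
o=np.array([285,170]); s=8; c=cv2.resize(im[170:245,285:360],None,fx=s,fy=s,interpolation=cv2.INTER_CUBIC)
yaw=np.radians(7); t=np.array([.5242,-.1456,.1431])
c2=c.copy(); draw(c2,"scene",box(t-[0,0,.0542],yaw,.0045,.03,.086),(0,255,0),o,s)
draw(c2,"scene",box(np.array([.5236,-.1439,.06]),yaw,.00575,.03125,-.0005),(0,0,255),o,s)
cv2.imwrite("pics/ov1.png",c2)
E
```

```text
cam [-0.44000993 -0.66086992  0.92324144]
```

View pics/ov1.png

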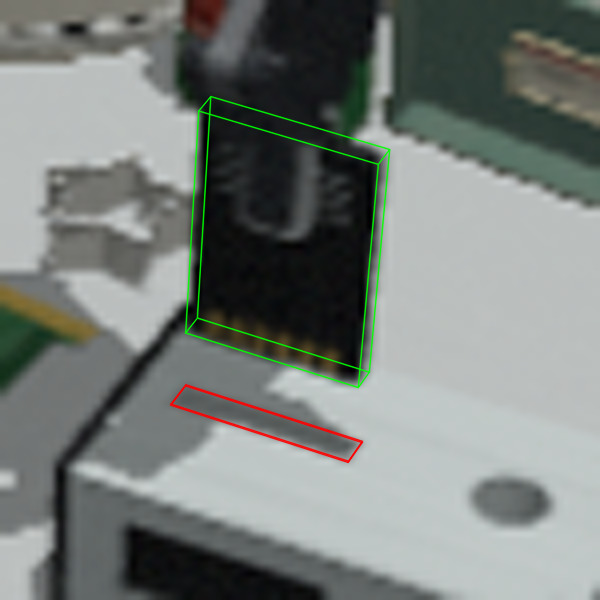

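```bash
cat > fit.py <<'E'
from ov import *
from scipy.ndimage import map_coordinates
from scipy.optimize import minimize
def cartfit(im,t,zoff,yaw,n="scene",hfrac=.5,fz=False):
    g=cv2.cvtColor(im,cv2.COLOR_BGR2GRAY).astype(float)
    def contour(a):
        c=np.array([t[0]+a[0]/1e3,t[1]+a[1]/1e3,t[2]-zoff+(a[2]/1e3 if fz else 0)])
        B=box(c,yaw,.0045,.03,.086*hfrac); p=proj(n,B)
        # hull of lower part: visible outline left(1->5 or 2->6), bottom 1->0->3, right 3->7
        segs=[]
        hull=cv2.convexHull(p.astype(np.float32)).reshape(-1,2)
        m=p.mean(0)
        top=p[4:].mean(0)
        for i in range(len(hull)):
            q,r=hull[i],hull[(i+1)%len(hull)]
            if min(np.linalg.norm(p[4:]-q,axis=1))<.01 and min(np.linalg.norm(p[4:]-r,axis=1))<.01: continue
            s=np.linspace(.03,.97,60)[:,None]; nn=np.array([r[1]-q[1],q[0]-r[0]]); L=np.linalg.norm(nn)
            if L<1e-6: continue
            nn/=L; nn*=np.sign(nn@((q+r)/2-m)); segs.append((q+s*(r-q),nn,L))
        return segs
    def cost(a):
        sc=0;W=0
        for P,nn,L in contour(a):
            f=lambda k:map_coordinates(g,[(P+k*nn)[:,1],(P+k*nn)[:,0]],order=1)
            sc+=L*np.mean(np.clip(f(.8)-f(-.8),-60,60)); W+=L
        return -sc/W
    G=[(cost((x,y,0)),x,y) for x in np.arange(-6,6.1,1) for y in np.arange(-6,6.1,1)]
    b=min(G); r=minimize(cost,[b[1],b[2],0][:3 if fz else 2],method="Nelder-Mead",options=dict(initial_simplex=None,xatol=.01,fatol=.01))
    return r.x,r.fun
def slotfit(im,n="scene"):
    g=cv2.cvtColor(im,cv2.COLOR_BGR2GRAY)
    return g
E
python3 - <<'E'
from fit import *
im=np.load("scene1.npz")["im"]; t=np.array([.5242,-.1456,.1431])
for y in(6.5,7,7.5):
    for h in(.3,.5): print(y,h,*cartfit(im,t,.0542,np.radians(y),hfrac=h),*cartfit(im,t,.0542,np.radians(y),hfrac=h,fz=True))
E
```

```text
6.5 0.3 [5.0e-04 1.9e+00] -56.793367245077775 [1.66666667e-04 1.90000000e+00 1.66666667e-04] -56.793350732008875
6.5 0.5 [-0.00330371  1.62729492] -57.61500427373338 [-1.88695988e-03  1.62741770e+00 -1.43055556e-03] -57.61497725759576
7 0.3 [3.59375e-04 1.81250e+00] -56.688776175591585 [3.59744574e-04 1.81780839e+00 1.33955424e-04] -56.688737999624074
7 0.5 [-0.00304688  1.58671875] -57.53527454233056 [-1.63505230e-03  1.58898605e+00  2.29330990e-04] -57.53525223144655
7.5 0.3 [-0.0040127   1.74477539] -56.58266815738765 [-1.58940883e-03  1.74562629e+00  3.22357461e-04] -56.582732443490684
7.5 0.5 [-0.00312198  1.50244904] -57.46050977739798 [-1.49782986e-03  1.50589313e+00  3.31307870e-04] -57.46041859455657
```

```bash
sed -i 's/-60,60/-150,150/; s/initial_simplex=None/initial_simplex=np.vstack([x0]+[x0+.7*e for e in np.eye(len(x0))])/; s/b=min(G); /b=min(G); x0=np.array([b[1],b[2],0.][:3 if fz else 2]); /' fit.py
python3 - <<'E'
from fit import *
im=np.load("scene1.npz")["im"]; t=np.array([.5242,-.1456,.1431])
for y in(6,7,8):
    for h in(.2,.3,.5): print(y,h,*cartfit(im,t,.0542,np.radians(y),hfrac=h),*cartfit(im,t,.0542,np.radians(y),hfrac=h,fz=True))
E
```

```text
6 0.2 [0.61952484 1.68578428] -86.86409748331639 [ 28.37139037  15.9543426  -24.07455961] -87.86533759766428Traceback (most recent call last):
  File "<stdin>", line 4, in <module>
  File "fit.py", line 27, in cartfit
    G=[(cost((x,y,0)),x,y) for x in np.arange(-6,6.1,1) for y in np.arange(-6,6.1,1)]
        ~~~~^^^^^^^^^
  File "fit.py", line 23, in cost
    for P,nn,L in contour(a):
                  ~~~~~~~^^^
  File "fit.py", line 8, in contour
    B=box(c,yaw,.0045,.03,.086*hfrac); p=proj(n,B)
                                         ~~~~^^^^^
  File "h.py", line 8, in proj
    K,k,T=cal(n); P=np.atleast_2d(P); C=P@T[:3,:3].T+T[:3,3]
          ~~~^^^
  File "h.py", line 4, in cal
    c=calibration(n); return np.array(c["intrinsics"]),c["k1"],np.array(c["world_to_cam"])
ValueError: time passes only in moves, steps and waits
```

```bash
python3 - <<'E'
from workcell import calibration
import pickle
pickle.dump({n:calibration(n) for n in("top","scene")},open("cal.pkl","wb"))
s=open("h.py").read().replace("def cal(n):\n    c=calibration(n)","import pickle\nCAL=pickle.load(open('cal.pkl','rb'))\ndef cal(n):\n    c=CAL[n]"); open("h.py","w").write(s)
E
python3 - <<'E'
from fit import *
im=np.load("scene1.npz")["im"]; t=np.array([.5242,-.1456,.1431])
for y in(6,7,8):
    for h in(.2,.3,.5): print(y,h,*cartfit(im,t,.0542,np.radians(y),hfrac=h))
E
```

```text
6 0.2 [0.61952484 1.68578428] -86.86409748331639
6 0.3 [0.84300996 1.20204782] -92.6071456755103
6 0.5 [0.66579279 1.18911254] -94.87018027076249
7 0.2 [0.41877508 1.69098395] -86.80014648724232
7 0.3 [0.7508431  1.18978889] -91.87147917714418
7 0.5 [0.654916   1.16619205] -93.70332457214293
8 0.2 [0.22979525 1.88463573] -86.491795119125
8 0.3 [0.57018968 1.0964677 ] -90.80494022868264
8 0.5 [0.55844736 1.08341579] -92.29424834564658
```

Emit:
step_arm(commands=[{"fingers":1,"dx":0.0005,"dy":-0.0013,"dz":0.012,"roll":0},{"fingers":1,"dx":0.0005,"dy":-0.0013,"dz":0.024,"roll":0},{"fingers":1,"dx":0.0005,"dy":-0.0013,"dz":0.024,"roll":0},{"fingers":1,"dx":0.0005,"dy":-0.0013,"dz":0.024,"roll":0},{"fingers":1,"dx":0.0005,"dy":-0.0013,"dz":0.024,"roll":0}])

```text
time: 5.2
tool_pos: [0.5217, -0.1455, 0.1176]
tcp_rot: [2.082, 2.352, 0.0]
wrist_force: [-1.0, -0.0, 0.1]
width: 0.098
grip_force: 40.8
```

```bash
python3 - <<'E'
from fit import *
rel(.5229,-.1451,.118,7)
t=read_state()["tool_pos"]; im,d=read_camera("scene"); np.savez("scene2.npz",im=im,d=d)
f,_=cartfit(im,t,.0542,np.radians(7),hfrac=.4); print(f)
o=np.array([285,170]); s=8; c=cv2.resize(im[170:245,285:360],None,fx=s,fy=s,interpolation=cv2.INTER_CUBIC)
draw(c,"scene",box(t-[0,0,.0542]+[f[0]/1e3,f[1]/1e3,0],np.radians(7),.0045,.03,.0344),(0,255,0),o,s)
draw(c,"scene",box(np.array([.5236,-.1439,.06]),np.radians(7),.00575,.03125,-.0005),(0,0,255),o,s)
cv2.imwrite("pics/ov2.png",c)
E
```

```text
t 5.2 rel [ 0.0002  0.0013 -0.0004] roll -0.01 F [-1.  -0.   0.1] w 0.098 g 40.8 tcp [ 0.5217 -0.1455  0.1176]
[-2.1285029  -0.37738305]
```

View pics/ov2.png

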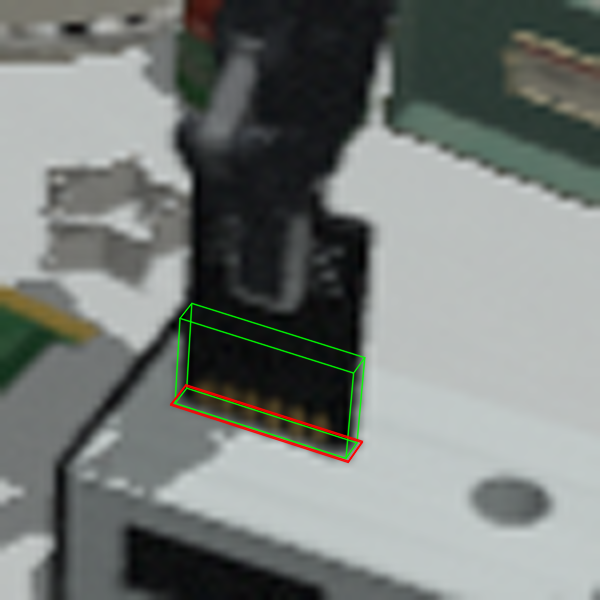

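Emit:
step_arm(commands=[{"fingers":1,"dx":0,"dy":0,"dz":0,"roll":0},{"fingers":1,"dx":0,"dy":0,"dz":0,"roll":0}])

```text
time: 5.5
tool_pos: [0.5215, -0.1454, 0.1175]
tcp_rot: [2.082, 2.353, 0.0]
wrist_force: [-0.8, 0.4, 0.4]
width: 0.096
grip_force: 40.8
```

Emit:
step_arm(commands=[{"fingers":1,"dx":0,"dy":0,"dz":0,"roll":0},{"fingers":1,"dx":0,"dy":0,"dz":0,"roll":0}])

```text
time: 5.75
tool_pos: [0.5213, -0.1453, 0.1173]
tcp_rot: [-2.082, -2.353, -0.0]
wrist_force: [0.5, 0.4, 0.0]
width: 0.101
grip_force: 40.8
```

```bash
python3 - <<'E'
from fit import *
rel(.5229,-.1451,.118,7)
im=np.load("scene2.npz")["im"]; g=cv2.cvtColor(im,cv2.COLOR_BGR2GRAY)
print(g[215:230,305:334])
E
```

```text
t 5.75 rel [ 0.      0.0016 -0.0007] roll -0.01 F [0.5 0.4 0. ] w 0.101 g 40.8 tcp [ 0.5213 -0.1453  0.1173]
[[121 112  80  13  13  11  10  16  15  15  13  13  14   9  17  12  15  15
   16  16  16  15  13  14  48 147 191 190 190]
 [122 113  80  15  12  13  19  15  16  16  18  14  14  12  14  17  14  16
   16  13  16  15  12  19  48 152 197 197 194]
 [124 117  81  14  18  28  29  18  18  18  15  16  14  17  17  17  18  15
   19  13  16  12  11  18  53 154 198 199 198]
 [124 115  80  14  37  57  46  33  45  28  19  22  15  15  16  18  16  18
   16  18  17  16  18  17  84 164 198 199 198]
 [123 110  72  25  38  56  48  38  59  48  37  50  24  19  24  15  16  19
   20  15  17  17  11  20  82 165 198 198 198]
 [118 109  92  70  51  56  50  47  64  35  45  63  37  43  56  26  23  24
   10  17  16   8  13  14  88 166 198 199 198]
 [121 120 119 111 102  97  71  58  60  40  48  63  37  54  64  34  50  54
   16  21  24  10  18  20 115 177 197 198 198]
 [122 121 122 122 121 118 113 107  96  72  60  61  37  56  68  32  56  68
   31  50  54  13  16  13 113 175 193 194 194]
 [120 120 122 122 122 122 127 131 119 121 128 114  86  69  72  37  59  67
   33  55  59  23  16  17 120 180 193 194 192]
 [122 121 121 121 121 121 156 176 136 166 196 189 164 129 120  99  74  72
   41  61  55  13  14  18 143 195 197 196 195]
 [123 122 123 122 123 122 121 159 196 195 197 197 196 196 199 184 129 118
   98  72  53  32  31  46 123 181 198 198 197]
 [122 122 123 123 122 122 128 166 196 196 195 196 196 197 196 197 197 196
  177 129 110  92  93 108 170 197 197 198 198]
 [121 119 120 121 127 138 166 197 196 196 196 196 196 196 197 196 196 197
  197 196 180 158 163 155 187 197 197 197 197]
 [121 120 126 135 163 194 195 196 198 197 197 197 196 196 196 196 195 196
  196 197 197 197 197 197 196 195 196 197 197]
 [123 129 166 195 194 193 193 193 193 194 195 197 197 197 197 196 196 196
  196 196 197 197 198 197 198 198 197 197 196]]
```

Emit:
step_arm(commands=[{"fingers":1,"dx":0,"dy":0.0016,"dz":0,"roll":0},{"fingers":1,"dx":0,"dy":0.0016,"dz":0.001,"roll":0},{"fingers":1,"dx":0,"dy":0.0016,"dz":0.003,"roll":0},{"fingers":1,"dx":0,"dy":0.0016,"dz":0.005,"roll":0},{"fingers":1,"dx":0,"dy":0.0016,"dz":0.006,"roll":0},{"fingers":1,"dx":0,"dy":0.0016,"dz":0.006,"roll":0}])

```text
time: 6.5
tool_pos: [0.5235, -0.1453, 0.1139]
tcp_rot: [2.081, 2.352, 0.001]
wrist_force: [-5.1, 1.4, 14.3]
width: 0.098
grip_force: 43.0
```

```bash
python3 - <<'E'
from fit import *
rel(.5229,-.1451,.110,7)
E
```

```text
t 6.5 rel [ 0.0002 -0.0006  0.0039] roll -0.0 F [-5.1  1.4 14.3] w 0.098 g 43.0 tcp [ 0.5235 -0.1453  0.1139]
```

Emit:
step_arm(commands=[{"fingers":1,"dx":0,"dy":-0.0005,"dz":0,"roll":0},{"fingers":1,"dx":0,"dy":-0.001,"dz":0,"roll":0},{"fingers":1,"dx":0,"dy":-0.0015,"dz":0,"roll":0}])

```text
time: 6.88
tool_pos: [0.523, -0.1453, 0.114]
tcp_rot: [2.08, 2.351, 0.003]
wrist_force: [-2.5, 1.5, 11.7]
width: 0.101
grip_force: 42.6
```

```bash
python3 - <<'E'
from fit import *
rel(.5229,-.1451,.110,7)
E
```

```text
t 6.875 rel [ 0.0002 -0.0001  0.004 ] roll -0.02 F [-2.5  1.5 11.7] w 0.101 g 42.6 tcp [ 0.523  -0.1453  0.114 ]
```

Emit:
step_arm(commands=[{"fingers":1,"dx":0,"dy":-0.0005,"dz":0,"roll":0},{"fingers":1,"dx":0,"dy":-0.001,"dz":0,"roll":0},{"fingers":1,"dx":0,"dy":-0.0015,"dz":0,"roll":0}])

```text
time: 7.25
tool_pos: [0.5226, -0.1454, 0.114]
tcp_rot: [2.079, 2.349, 0.006]
wrist_force: [1.6, 2.9, 8.3]
width: 0.094
grip_force: 42.2
```

```bash
python3 - <<'E'
from fit import *
rel(.5229,-.1451,.110,7)
t=read_state()["tool_pos"]; im,d=read_camera("scene"); np.savez("scene3.npz",im=im,d=d)
o=np.array([295,190]); s=16; c=cv2.resize(im[190:235,295:340],None,fx=s,fy=s,interpolation=cv2.INTER_CUBIC)[:600]
for a,col in(((.65,1.17),(0,255,0)),):
    draw(c,"scene",box(np.array([t[0]+a[0]/1e3,t[1]+a[1]/1e3,.06]),np.radians(7),.0045,.03,.0344),col,o,s)
draw(c,"scene",box(np.array([.5236,-.1439,.06]),np.radians(7),.00575,.03125,-.0001),(0,0,255),o,s)
cv2.imwrite("pics/ov3.png",c)
E
```

```text
t 7.25 rel [0.0003 0.0003 0.004 ] roll -0.03 F [1.6 2.9 8.3] w 0.094 g 42.2 tcp [ 0.5226 -0.1454  0.114 ]
```

View pics/ov3.png

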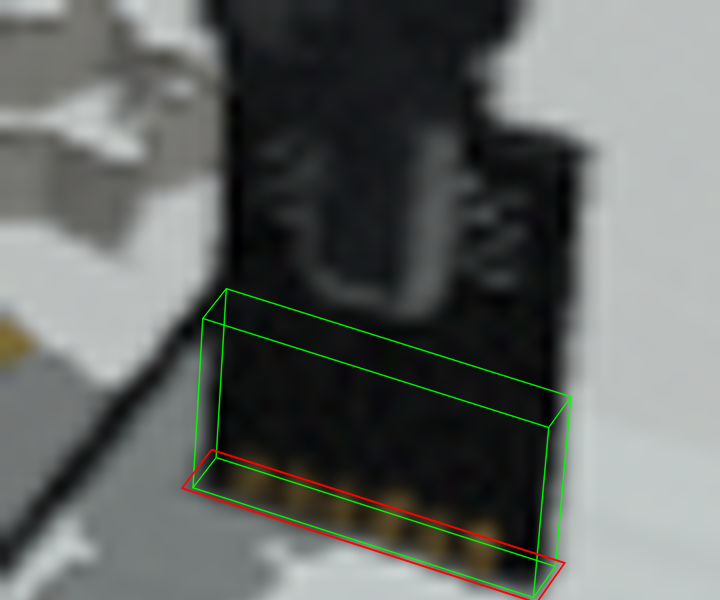

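```bash
python3 - <<'E'
from h import *
a,b,c=[cv2.cvtColor(np.load(f"scene{i}.npz")["im"],cv2.COLOR_BGR2GRAY) for i in(0,1,3)]
for n,g in(("0",a),("1",b),("3",c)): print(n); print(g[216:230,304:334])
E
```

```text
0
[[191 190 188 188 188 188 188 187 188 187 188 189 189 190 190 190 191 190
  189 190 190 190 190 190 190 190 190 190 189 186]
 [192 193 192 189 184 185 187 187 187 188 187 188 187 187 188 189 189 190
  190 191 190 190 189 190 190 191 192 190 190 191]
 [191 191 190 173 141 159 174 185 186 187 188 187 188 186 187 188 187 188
  189 190 190 191 190 190 189 190 190 190 190 191]
 [190 189 175 127  96  91 104 134 159 170 180 185 187 188 188 187 187 186
  186 187 188 189 189 189 190 191 190 191 190 190]
 [189 184 162 130 108  98  94  98  97 103 115 142 171 181 185 187 188 187
  186 186 186 186 187 188 189 190 189 191 191 190]
 [189 189 189 185 161 134 125 109 106  96  87  91 105 119 135 163 181 185
  187 188 187 187 187 185 186 186 188 189 190 191]
 [189 189 189 190 189 189 183 166 148 128 110 104 100  97  95  92 108 136
  165 181 185 187 187 187 186 187 186 186 187 187]
 [189 188 189 188 190 189 189 189 189 184 171 159 129 111 109  96  91  98
   96 103 133 164 179 185 187 188 187 186 186 185]
 [189 189 189 189 188 189 189 190 189 189 188 188 182 172 160 130 115 109
   99  94  88  92 105 13
[... 3458 characters left out ...]
189 173 149 101  89  77
   67  35  58  68  27   8  18 115 179 197 196 196]
 [124 122 122 122 123 121 122 122 160 197 195 196 196 197 196 198 191 150
  101  83  68  61  18  16  27 120 180 197 198 198]
 [120 120 122 123 123 123 122 127 166 197 196 196 196 196 196 196 197 197
  195 177 115 102  88  62  80 161 197 198 198 198]
 [119 119 120 120 120 127 137 167 197 197 196 196 196 195 195 196 196 196
  197 197 197 196 186 153 150 188 197 197 197 196]
 [121 121 119 118 124 163 194 194 197 197 197 197 197 196 196 196 196 196
  197 197 197 197 198 198 197 196 195 197 197 197]
 [124 122 129 138 164 194 193 193 194 193 194 196 197 198 197 197 196 196
  195 196 197 197 196 198 197 198 197 198 196 197]]
```

Emit:
step_arm(commands=[{"fingers":1,"dx":0,"dy":-0.0005,"dz":0,"roll":0},{"fingers":1,"dx":0,"dy":-0.001,"dz":0,"roll":0},{"fingers":1,"dx":0,"dy":-0.0015,"dz":0,"roll":0},{"fingers":1,"dx":0,"dy":-0.0015,"dz":0,"roll":0}])

```text
time: 7.8
tool_pos: [0.5219, -0.1457, 0.1141]
tcp_rot: [2.079, 2.348, 0.007]
wrist_force: [2.6, 2.0, 8.1]
width: 0.1
grip_force: 42.1
```

```bash
python3 - <<'E'
from h import *
rel(.5229,-.1451,.110,7)
im,d=read_camera("scene"); np.savez("scene4.npz",im=im,d=d)
g=cv2.cvtColor(im,cv2.COLOR_BGR2GRAY); print(g[218:229,304:334])
E
```

```text
t 7.8 rel [0.0005 0.001  0.0041] roll -0.04 F [2.6 2.  8.1] w 0.1 g 42.1 tcp [ 0.5219 -0.1457  0.1141]
[[123 123 114  79  15  19  33  32  12  17  18  20  17  13  11  14  14  16
   18  13  13  13  13  11  15  47 152 197 198 198]
 [122 121 110  67   6  29  55  59  30  41  25  20  18  17  13  12  14  17
   14  13  15  18  17  15  14  54 155 198 198 198]
 [121 117 104  71  32  32  52  48  36  60  48  32  42  27  22  22  17  12
    9  16  13  16  19  13  17  82 164 198 198 198]
 [121 121 121 115  89  68  72  44  42  60  46  38  58  44  43  56  29  19
   25  17  19  17  16  14  18  86 164 197 197 198]
 [122 121 123 122 122 122 115  88  69  73  49  53  62  36  48  63  37  45
   53  15  21  20  11  13  16 114 176 193 195 195]
 [122 122 120 121 121 121 120 121 122 113  98 100  85  41  52  61  32  56
   69  32  47  52  15  14  19 117 177 194 193 193]
 [124 121 122 121 121 121 121 120 128 136 137 166 177 122 115  92  63  61
   65  31  55  66  27  15  16 114 177 197 197 196]
 [122 124 123 122 121 121 121 122 159 196 196 196 197 197 196 186 152 115
  101  81  61  66  25  15  22 109 175 198 197 197]
 [121 123 122 123 122 123 122 123 160 196 197 196 197 197 197 197 196 197
  196 176 116 100  86  59  71 157 198 198 197 198]
 [120 120 120 120 121 121 129 138 167 197 197 197 196 196 196 196 196 196
  197 197 197 196 185 150 149 187 197 197 197 197]
 [120 120 120 120 126 134 163 195 196 197 197 197 197 196 196 196 195 195
  196 197 197 197 197 198 197 196 195 196 197 197]]
```

Emit:
step_arm(commands=[{"fingers":1,"dx":0.0007,"dy":0,"dz":0,"roll":0},{"fingers":1,"dx":0.0007,"dy":0.0005,"dz":0,"roll":0},{"fingers":1,"dx":0.0007,"dy":0.001,"dz":0,"roll":0},{"fingers":1,"dx":0.0007,"dy":0.0015,"dz":0,"roll":0},{"fingers":1,"dx":0.0007,"dy":0.002,"dz":0,"roll":0},{"fingers":1,"dx":0.0007,"dy":0.0025,"dz":0,"roll":0},{"fingers":1,"dx":0.0007,"dy":0.003,"dz":0,"roll":0}])

```text
time: 8.72
tool_pos: [0.5227, -0.1455, 0.114]
tcp_rot: [2.08, 2.351, 0.001]
wrist_force: [-3.8, -0.2, 12.8]
width: 0.094
grip_force: 42.6
```

```bash
python3 - <<'E'
from h import *
rel(.5229,-.1451,.110,7)
E
```

```text
t 8.725 rel [0.0003 0.0002 0.004 ] roll 0.01 F [-3.8 -0.2 12.8] w 0.094 g 42.6 tcp [ 0.5227 -0.1455  0.114 ]
```

Emit:
step_arm(commands=[{"fingers":1,"dx":0.0003,"dy":0,"dz":-0.0015,"roll":0},{"fingers":1,"dx":0.0003,"dy":0.0005,"dz":-0.0015,"roll":0},{"fingers":1,"dx":0.0003,"dy":0.001,"dz":-0.0015,"roll":0},{"fingers":1,"dx":0.0003,"dy":0.001,"dz":-0.0015,"roll":0}])

```text
time: 9.22
tool_pos: [0.5227, -0.1449, 0.114]
tcp_rot: [2.081, 2.352, -0.001]
wrist_force: [-2.4, -2.6, 8.2]
width: 0.099
grip_force: 42.1
```

```bash
python3 - <<'E'
from h import *
rel(.5229,-.1451,.110,7)
E
```

```text
t 9.225 rel [-0.0002  0.0002  0.004 ] roll 0.01 F [-2.4 -2.6  8.2] w 0.099 g 42.1 tcp [ 0.5227 -0.1449  0.114 ]
```

Emit:
step_arm(commands=[{"fingers":1,"dx":0,"dy":0,"dz":-0.004,"roll":0},{"fingers":1,"dx":0,"dy":0,"dz":-0.004,"roll":0},{"fingers":1,"dx":0,"dy":0,"dz":-0.004,"roll":0},{"fingers":1,"dx":0,"dy":0,"dz":-0.004,"roll":0}])

```text
time: 9.72
tool_pos: [0.522, -0.144, 0.1163]
tcp_rot: [-2.081, -2.352, 0.0]
wrist_force: [-0.0, -0.6, 0.4]
width: 0.1
grip_force: 40.8
```

```bash
python3 - <<'E'
from fit import *
rel(.5229,-.1451,.110,7)
t=read_state()["tool_pos"]; im,d=read_camera("scene"); np.savez("scene5.npz",im=im,d=d)
g=cv2.cvtColor(im,cv2.COLOR_BGR2GRAY); print(g[214:229,304:334])
E
```

```text
t 9.725 rel [-0.0012  0.0008  0.0063] roll -0.0 F [-0.  -0.6  0.4] w 0.1 g 40.8 tcp [ 0.522  -0.144   0.1163]
[[ 54  98 109  58  11  17  16  13  14  14  12  15  15  13  14  14  14  16
   17  12  15  16  18  10  16  85 159 190 190 190]
 [ 97 121 107  56  15  18  16  12  18  11  14   8  11  13  15  14  14  17
   13  13  15  17  17  16  16 114 175 191 191 190]
 [123 122 104  35  12  15  15  12  13  13  19  17   9  15  14  13  14  15
   17  18  17  13  11  18  14 116 180 197 197 193]
 [124 124 106  35  18  26  31  16  13  17  17  10  16  17  17  13  16  14
   17  14  13  14  12  17  14 118 180 198 198 197]
 [123 123 105  37  16  48  60  26  33  31  21  15  12  12  12  13  16  17
   15  15  13  13  17  15  14 122 182 198 198 199]
 [123 122 104  41  22  51  62  31  50  60  31  31  30  14  18  15  15  12
   14  14  14  19  15  19  15 147 198 198 198 198]
 [122 118 105  76  49  58  62  27  52  60  32  58  59  22  35  32  18  21
   17  18   9  19  17  14  21 147 198 198 199 198]
 [121 120 121 120 111  97  79  55  65  60  32  58  59  33  61  60  32  48
   30  21  20  15  13  15  48 149 195 196
[... 185 characters left out ...]
101  79  69  45  45  61
   51  41  62  50  15  16  52 153 195 194 194 193]
 [122 122 122 122 120 122 156 191 176 136 166 197 190 164 125 110  94  61
   46  52  65  37  14  14  80 160 194 196 196 196]
 [123 123 123 122 121 121 120 127 166 197 196 196 196 197 195 198 184 125
  111  96  57  37  27  20  60 130 180 198 197 197]
 [120 122 122 123 122 122 129 166 197 196 196 196 196 196 196 196 197 197
  196 178 127 113 104  81 110 169 198 198 198 198]
 [119 119 119 120 119 127 167 198 197 197 197 197 196 196 196 197 196 196
  197 197 197 196 189 167 161 187 197 197 197 197]
 [122 120 120 125 135 163 193 194 196 197 197 197 197 197 196 196 196 196
  196 196 197 197 198 197 197 196 196 196 197 197]]
```

```bash
cat > rf.py <<'E'
from ov import *
from scipy.optimize import least_squares
G=lambda i:cv2.cvtColor(np.load(f"scene{i}.npz")["im"],cv2.COLOR_BGR2GRAY).astype(float)
S=16; R0,R1,C0,C1=219,230,302,335
def cov(poly):
    m=np.zeros(((R1-R0)*S,(C1-C0)*S),np.uint8)
    p=(poly-[C0,R0]+.5)*S-.5
    cv2.fillConvexPoly(m,np.round(cv2.convexHull(p.astype(np.float32))*16).astype(np.int32),255,cv2.LINE_AA,4)
    return cv2.resize(m,(C1-C0,R1-R0),interpolation=cv2.INTER_AREA)/255.
def slabfit(im,t,zoff=.0542,yaw=7,blur=.35):
    bg=G(1)[R0:R1,C0:C1]; y=im[R0:R1,C0:C1]; yw=np.radians(yaw)
    def model(a):
        c=np.array([t[0]+a[0]/1e3,t[1]+a[1]/1e3,t[2]-zoff]); A=cov(proj("scene",box(c,yw,.0045,.03,.06)))
        r=np.array([[np.cos(yw),-np.sin(yw)],[np.sin(yw),np.cos(yw)]])
        q=np.array([[-.0045,-.027],[-.0045,.027]])@r.T+c[:2]
        K=cov(proj("scene",np.vstack([np.c_[q,[c[2]+.001]*2],np.c_[q,[c[2]+.008]*2]])))
        A=cv2.GaussianBlur(A,(0,0),blur)
        return bg*(1-A)+A*(15+30*K)
    f=lambda a:np.clip(model(a)-y,-80,80).ravel()
    best=min((np.sum(f((i,j))**2),i,j) for i in np.arange(-5,5.1,.5) for j in np.arange(-4,4.1,.5))
    best=min((np.sum(f((best[1]+i,best[2]+j))**2),best[1]+i,best[2]+j) for i in np.arange(-.6,.61,.1) for j in np.arange(-.6,.61,.1))
    return best
E
python3 - <<'E'
from rf import *
for i,t in((2,(.5217,-.1455,.1176)),(3,(.5226,-.1454,.114)),(4,(.5219,-.1457,.1141)),(5,(.522,-.144,.1163))):
    for y in(6,7,8):
        b=slabfit(G(i),np.array(t),yaw=y); print(i,y,np.round(b,1),"app",np.round([t[0]*1e3+b[1],t[1]*1e3+b[2]],1))
E
```

```text
2 6 [1.185407e+05 1.000000e+00 2.500000e+00] app [ 522.7 -143. ]
2 7 [1.189e+05 9.000e-01 2.600e+00] app [ 522.6 -142.9]
2 8 [1.201442e+05 8.000000e-01 2.600000e+00] app [ 522.5 -142.9]
3 6 [1.381047e+05 2.300000e+00 3.300000e+00] app [ 524.9 -142.1]
3 7 [1.359956e+05 2.200000e+00 3.300000e+00] app [ 524.8 -142.1]
3 8 [1.348118e+05 2.100000e+00 3.400000e+00] app [ 524.7 -142. ]
4 6 [1.578512e+05 1.500000e+00 2.800000e+00] app [ 523.4 -142.9]
4 7 [1.567172e+05 1.500000e+00 2.900000e+00] app [ 523.4 -142.8]
4 8 [1.565883e+05 1.400000e+00 2.900000e+00] app [ 523.3 -142.8]
5 6 [1.08045e+05 1.40000e+00 2.40000e+00] app [ 523.4 -141.6]
5 7 [1.084551e+05 1.300000e+00 2.300000e+00] app [ 523.3 -141.7]
5 8 [1.096611e+05 1.200000e+00 2.300000e+00] app [ 523.2 -141.7]
```

```bash
cat >> rf.py <<'E'
from scipy.optimize import brentq
def edge(g,r,c0,c1):
    # 50% crossing along row between dark and bright
    v=g[r,c0:c1+1]; m=(v.min()+v.max())/2
    for i in range(len(v)-1):
        if (v[i]-m)*(v[i+1]-m)<=0 and v[i]!=v[i+1]: return c0+i+(v[i]-m)/(v[i]-v[i+1])
def yoff(g,t,x,rows,zoff=.0542,yaw=7):
    yw=np.radians(yaw); L=[];M=[]
    c=np.array([t[0]+x/1e3,t[1],t[2]-zoff]); B=box(c,yw,.0045,.03,.06); P=proj("scene",B)
    for r in rows:
        e=[edge(g,r,304,310),edge(g,r,326,333)]
        if None in e: continue
        ln=lambda i,j:np.interp(r,[P[j,1],P[i,1]],[P[j,0],P[i,0]])
        M.append((ln(1,5)+ln(3+0,7) if 0 else ln(1,5)+max(ln(3,7),ln(2,6) if 0 else -1))/2); L.append((np.mean(e),e[1]-e[0]))
    L=np.array(L); d=proj("scene",c+[0,.001,0])[0,0]-proj("scene",c)[0,0]
    return np.median(L[:,0]-M)/d, np.median(L[:,1]), len(L)
def xoff(im,t,y,zoff=.0542,yaw=7,blur=.4):
    bg=G(1)[R0:R1,C0:C1]; o=im[R0:R1,C0:C1]; yw=np.radians(yaw); res=[]
    for x in np.arange(-5,5.1,.1):
        c=np.array([t[0]+x/1e3,t[1]+y/1e3,t[2]-zoff]); A=cov(proj("scene",box(c,yw,.0045,.03,.06)))
        A=cv2.GaussianBlur(A,(0,0),blur); md=bg*(1-A)+A*35
        w=(A>.03)&(A<.97)
        s=slice(316-C0,326-C0); e=(md-o)[:,s]; res.append((np.sum(np.clip(e,-60,60)**2),x))
    return min(res)
E
python3 - <<'E'
from rf import *
for i,t,rows in((1,(.5242,-.1456,.1431),range(202,208)),(2,(.5217,-.1455,.1176),range(212,219)),(5,(.522,-.144,.1163),range(213,220))):
    t=np.array(t); x=1.
    for _ in range(3):
        y=yoff(G(i),t,x,rows); x=xoff(G(i),t,y[0])[1] if i>1 else x
    print(i,np.round(y,2),xoff(G(i),t,y[0]),np.round(t[:2]*1e3+[x,y[0]],2))
E
```

```text
1 [ 1.21 22.48  6.  ] (np.float64(0.0), np.float64(-4.500000000000002)) [ 525.2  -144.39]
2 [ 1.03 22.35  7.  ] (np.float64(21796.42134145498), np.float64(0.49999999999998046)) [ 522.2  -144.47]
5 [ 1.23 22.35  7.  ] (np.float64(20311.37980345355), np.float64(0.3999999999999808)) [ 522.4  -142.77]
```

```bash
python3 - <<'E'
from ov import *
from scipy.optimize import minimize
for n,x0 in(("scene",(.5236,-.1439,7)),("top",(.5266,-.1462,7))):
    g=cv2.cvtColor(np.load(n+"0.npz")["im"],cv2.COLOR_BGR2GRAY).astype(float)
    for what in("slot","hole"):
        if what=="hole": x0=((.5342,-.2283,0) if n=="scene" else (.5359,-.2306,0))
        c=proj(n,[x0[0],x0[1],.06])[0].astype(int); w=(19,9) if what=="slot" else (9,8)
        C0,C1,R0,R1=c[0]-w[0],c[0]+w[0],c[1]-w[1],c[1]+w[1]; S=16; y=g[R0:R1,C0:C1]
        def cov(a):
            P=box(np.array([a[0]/1e3,a[1]/1e3,.06]),np.radians(a[2]),.00575,.03125,0)[:4] if what=="slot" else np.c_[a[0]/1e3+.013*np.cos(np.linspace(0,6.28,60)),a[1]/1e3+.013*np.sin(np.linspace(0,6.28,60)),np.full(60,.06)]
            p=(proj(n,P)-[C0,R0]+.5)*S-.5; m=np.zeros(((R1-R0)*S,(C1-C0)*S),np.uint8)
            cv2.fillPoly(m,[np.round(p*16).astype(np.int32)],255,cv2.LINE_AA,4)
            return cv2.GaussianBlur(cv2.resize(m,(C1-C0,R1-R0),interpolation=cv2.INTER_AREA)/255.,(0,0),.4)
        def f(a):
            A=cov(a).ravel(); M=np.c_[1-A,A]; s=np.linalg.lstsq(M,y.ravel(),rcond=None)[0]; f.s=s
            return np.sum(np.clip(M@s-y.ravel(),-50,50)**2)
        s0=np.array([x0[0]*1e3,x0[1]*1e3,x0[2]]); r=minimize(f,s0,method="Nelder-Mead",options=dict(initial_simplex=s0+np.array([[0,0,0],[2,0,0],[0,2,0],[0,0,3.]]),xatol=.01,fatol=1))
        print(n,what,np.round(r.x,2),r.fun**.5/y.size**.5,np.round(f.s))
E
```

```text
scene slot [ 523.5  -143.88    7.27] 11.853277273404915 [183. 104.]
scene hole [ 5.3417e+02 -2.2821e+02  5.1000e-01] 5.097413890619938 [190. 105.]
top slot [ 526.25 -145.74    5.46] 20.58582057256021 [204. 115.]
top hole [ 535.99 -230.5     1.31] 12.08806353439551 [217. 108.]
```

Emit:
step_arm(commands=[{"fingers":1,"dx":-0.0012,"dy":0.0009,"dz":0,"roll":-0.2},{"fingers":1,"dx":-0.0012,"dy":0.0009,"dz":0,"roll":-0.2},{"fingers":1,"dx":-0.0012,"dy":0.0009,"dz":0,"roll":-0.2},{"fingers":1,"dx":-0.0012,"dy":0.0009,"dz":0,"roll":-0.2}])

```text
time: 10.28
tool_pos: [0.5233, -0.1453, 0.1168]
tcp_rot: [-2.078, -2.356, 0.0]
wrist_force: [-0.3, 0.2, -0.2]
width: 0.098
grip_force: 40.8
```

```bash
python3 - <<'E'
from rf import *
rel(.523,-.14505,.110,7.2)
t=read_state()["tool_pos"]; im,d=read_camera("scene"); np.savez("scene6.npz",im=im,d=d)
x=.5
for _ in range(3): y=yoff(G(6),t,x,range(213,220)); x=xoff(G(6),t,y[0])[1]
print(y,x,t[:2]*1e3+[x,y[0]])
E
```

```text
t 10.275 rel [ 0.0003 -0.0003  0.0068] roll -0.01 F [-0.3  0.2 -0.2] w 0.098 g 40.8 tcp [ 0.5233 -0.1453  0.1168]
(np.float64(1.2007858223573962), np.float64(22.31197968697967), 7) 0.49999999999998046 [ 523.83561239 -144.09899769]
```

Emit:
step_arm(commands=[{"fingers":1,"dx":0.0002,"dy":-0.0003,"dz":0.001,"roll":0},{"fingers":1,"dx":0.0002,"dy":-0.0003,"dz":0.002,"roll":0},{"fingers":1,"dx":0.0002,"dy":-0.0003,"dz":0.003,"roll":0},{"fingers":1,"dx":0.0002,"dy":-0.0003,"dz":0.004,"roll":0},{"fingers":1,"dx":0.0002,"dy":-0.0003,"dz":0.005,"roll":0}])

```text
time: 10.95
tool_pos: [0.5234, -0.1452, 0.1139]
tcp_rot: [2.077, 2.356, 0.0]
wrist_force: [-5.7, 1.6, 15.7]
width: 0.094
grip_force: 43.0
```

```bash
python3 - <<'E'
from h import *
rel(.523,-.14505,.110,7.2)
print(read_state()["torque"])
E
```

```text
t 10.95 rel [ 0.0002 -0.0004  0.0039] roll -0.0 F [-5.7  1.6 15.7] w 0.094 g 43.0 tcp [ 0.5234 -0.1452  0.1139]
[ 0.36611163  1.30334313 -0.01296649]
```

```bash
python3 - <<'E'
from rf import *
d0=np.load("scene0.npz")["d"]; d6=np.load("scene6.npz")["d"]; n="scene"
P0=cloud(n,d0); P6=cloud(n,d6); yw=np.radians(7.2); ex=np.array([np.cos(yw),np.sin(yw),0]); ey=np.array([-np.sin(yw),np.cos(yw),0])
# cover plane
Q=P0[225:250,312:365].reshape(-1,3); Q=Q[(Q[:,2]>.055)&(Q[:,2]<.064)]; 
A=np.c_[Q[:,:2],np.ones(len(Q))]; s=np.linalg.lstsq(A,Q[:,2],rcond=None)[0]; print("plane",s,len(Q),np.std(Q[:,2]-A@s))
zc=lambda p:s[0]*p[0]+s[1]*p[1]+s[2]
# pixelwise height below plane around slot
hh=P0[...,2]-(P0[...,:2]@s[:2]+s[2]); print(np.round(hh[216:229,304:332]*1e3).astype(int))
print("slot z@.06 -> on cloud plane:",[np.round(unproj(n,proj(n,[.5235,-.14388,.06]),z=zc((.5235,-.1439)))[0],4)])
# slab front face in scene6
m=P6[204:217,310:327].reshape(-1,3); c=m@ex; k=np.abs(c-np.median(c))<.003; v=m[k]
A=np.c_[v@ey,v[:,2],np.ones(k.sum())]; q=np.linalg.lstsq(A,v@ex,rcond=None)[0]; print("face slopes",q[:2],k.sum(),np.std(v@ex-A@q))
ys=unproj(n,proj(n,[.5235,-.14388,.06]),z=zc((.5235,-.1439)))[0]
fx=q@[ys@ey,zc(ys),1]; print("face x",fx,"slab centre x",fx+.0045,"slot x",ys@ex,"move +x by",ys@ex-fx-.0045)
E
```

```text
plane [-0.00272751  0.00149668  0.0603158 ] 923 0.0017047678129575301
[[ -3  -2  -1  -1   1  -3   0   0   0  -2   2   2   2  -4   4   1   2   2
   -3   1   0   1   0  -2  -1   1  -2  -4]
 [  2   3   0   1  -1  -2   0  -1   2   1  -1   2   0   1   2   3  -2  -1
    1   1   0  -3  -2  -4  -1   2   0  -1]
 [  0   2  -4   1  -1  -1  -2  -1   1   3   1  -1   2  -3   1  -2   0  -2
    3  -2   1   0  -3   2   0  -1  -3  -3]
 [ -2  -3   2  -3  -3  -7  -4  -3  -3   1  -1   1   3  -6   0   1   0   2
    0   1   0   4  -1   3  -5   0   4   0]
 [  2   1   2  -5  -7  -5  -7  -5  -7  -3  -2   0  -1  -4   0   2   0  -2
    0  -2   1   2  -1   0   2   1   0   0]
 [  0  -1   1  -2   3 -11 -11  -8  -6  -6  -8  -3  -3   0   0   1 863  -1
   -1  -2   1  -1   2  -2  -4   2  -3  -1]
 [  2   1   0  -2  -3  -2   1  -5  -2 -13  -8  -8  -4  -7  -4  -3  -2   0
   -3   2   2   1   1   0   0   2   1   0]
 [  3   2   1  -2  -2  -1  -2   0   0   3  -1   1  -7  -8  -7  -5  -7  -3
   -3  -2  -1   0   2  -1   2   0  -2   0]
 [ -5   0   0   1  -1  -2   5  -1  -1   1  -1   1   2   4  -3  -6  -8  -8
   -7  -4  -5  -4  -2  -5   2   2   0   0]
 [  0  -2   2   0   0  -1   1   1   0  -1  -1  -2   2  -2   0   2   1   2
   -8  -7  -5  -6  -6  -6   0   0  -1   0]
 [ -2   1   0  -3   1   2  -2  -2   3   3   2  -1  -1   1   2  -1   2  -1
   -1   0   0 -10  -7  -5  -3  -2   3  -1]
 [  2   1   0   3   0  -3   0   0   4  -1  -1  -2   1   2   0   1  -1   1
   -2  -2  -2  -1   2  -1  -8   1   0  -3]
 [ -1   1   1   0   0  -5   0  -4   0  -2   0   0   2   1  -1  -4  -3   2
    2   0   0   2   0   0   2   1   0  -2]]
slot z@.06 -> on cloud plane: [array([ 0.525 , -0.1431,  0.0587])]
face slopes [-0.01221338 -0.02192955] 157 0.001527393418631024
face x 0.4978989875442813 slab centre x 0.5023989875442813 slot x 0.5029086652827269 move +x by 0.0005096777384456285
```

Emit:
step_arm(commands=[{"fingers":1,"dx":0,"dy":0,"dz":-0.005,"roll":0},{"fingers":1,"dx":0,"dy":0.0014,"dz":-0.005,"roll":0},{"fingers":1,"dx":0,"dy":0.0014,"dz":-0.004,"roll":0},{"fingers":1,"dx":0,"dy":0.0014,"dz":-0.002,"roll":0},{"fingers":1,"dx":0,"dy":0.0014,"dz":-0.001,"roll":0},{"fingers":1,"dx":0,"dy":0.0014,"dz":0,"roll":0}])

```text
time: 11.7
tool_pos: [0.5243, -0.1448, 0.1115]
tcp_rot: [-2.077, -2.356, 0.0]
wrist_force: [-0.0, -0.7, 0.4]
width: 0.095
grip_force: 40.8
```

```bash
cat > st.py <<'E'
from h import *
rel(.523,-.14505,.110,7.2)
s=read_state();F=s["wrist_force"];M=s["torque"];L=.229
print(np.round(M,3),"rx",round((L*-F[0]-M[1])/F[2]*1e3,1),"ry",round((M[0]-L*F[1])/F[2]*1e3,1))
E
python3 st.py
```

```text
t 11.7 rel [-0.0001 -0.0013  0.0015] roll -0.01 F [-0.  -0.7  0.4] w 0.095 g 40.8 tcp [ 0.5243 -0.1448  0.1115]
[0.115 0.016 0.014] rx -20.6 ry 743.1
```

It dropped into the slot (z 0.1115 with no force). Now I lower it gradually.

Emit:
step_arm(commands=[{"fingers":1,"dx":0,"dy":0,"dz":0.003,"roll":0},{"fingers":1,"dx":0,"dy":0,"dz":0.006,"roll":0},{"fingers":1,"dx":0,"dy":0,"dz":0.009,"roll":0},{"fingers":1,"dx":0,"dy":0,"dz":0.012,"roll":0},{"fingers":1,"dx":0,"dy":0,"dz":0.015,"roll":0}])

```text
time: 12.32
tool_pos: [0.5244, -0.1448, 0.0965]
tcp_rot: [-2.078, -2.356, -0.0]
wrist_force: [0.0, 0.9, 0.5]
width: 0.098
grip_force: 40.9
```

```bash
python3 st.py
```

```text
t 12.325 rel [-0.     -0.0014 -0.0135] roll -0.01 F [0.  0.9 0.5] w 0.098 g 40.9 tcp [ 0.5244 -0.1448  0.0965]
[ 0.262  0.054 -0.016] rx -108.2 ry 89.9
```

Emit:
step_arm(commands=[{"fingers":1,"dx":0,"dy":0,"dz":0.004,"roll":0},{"fingers":1,"dx":0,"dy":0,"dz":0.008,"roll":0},{"fingers":1,"dx":0,"dy":0,"dz":0.012,"roll":0},{"fingers":1,"dx":0,"dy":0,"dz":0.016,"roll":0},{"fingers":1,"dx":0,"dy":0,"dz":0.02,"roll":0},{"fingers":1,"dx":0,"dy":0,"dz":0.024,"roll":0},{"fingers":1,"dx":0,"dy":0,"dz":0.026,"roll":0},{"fingers":1,"dx":0,"dy":0,"dz":0.028,"roll":0}])

```text
time: 13.32
tool_pos: [0.5245, -0.1449, 0.0691]
tcp_rot: [-2.078, -2.356, -0.0]
wrist_force: [-4.2, 4.3, 14.9]
width: 0.101
grip_force: 43.1
```

```bash
python3 st.py
```

```text
t 13.325 rel [ 0.     -0.0015 -0.0409] roll -0.01 F [-4.2  4.3 14.9] w 0.101 g 43.1 tcp [ 0.5245 -0.1449  0.0691]
[ 0.7    0.831 -0.002] rx 8.1 ry -18.5
```

Emit:
step_arm(commands=[{"fingers":1,"dx":0,"dy":0,"dz":-0.0015,"roll":0},{"fingers":-0.3,"dx":0,"dy":0,"dz":-0.0015,"roll":0},{"fingers":-0.3,"dx":0,"dy":0,"dz":-0.0015,"roll":0},{"fingers":-0.3,"dx":0,"dy":0,"dz":-0.0015,"roll":0},{"fingers":-0.3,"dx":0,"dy":0,"dz":-0.0015,"roll":0},{"fingers":-0.3,"dx":0,"dy":0,"dz":-0.03,"roll":0},{"fingers":-0.3,"dx":0,"dy":0,"dz":-0.08,"roll":0},{"fingers":-0.3,"dx":0,"dy":0,"dz":-0.13,"roll":0}])

```text
time: 14.32
tool_pos: [0.524, -0.1449, 0.1996]
tcp_rot: [-2.077, -2.356, 0.001]
wrist_force: [1.5, -0.1, 0.8]
width: 0.651
grip_force: 0.0
```

```bash
python3 - <<'E'
from h import *
rel(.5800,.1255,.20,-2.3)
im,d=read_camera("scene"); np.savez("scene7.npz",im=im,d=d)
a=cv2.resize(im[170:245,285:360],(600,600),interpolation=cv2.INTER_CUBIC)
b=cv2.resize(im[145:220,200:225+0],(200,600),interpolation=cv2.INTER_CUBIC)
b=cv2.resize(im[130:205,235:260],(200,600),interpolation=cv2.INTER_CUBIC)
cv2.imwrite("pics/seat.png",np.hstack([a,b]))
E
```

```text
t 14.325 rel [ 0.2612  0.0895 -0.0004] roll 9.5 F [ 1.5 -0.1  0.8] w 0.651 g 0.0 tcp [ 0.524  -0.1449  0.1996]
```

View pics/seat.png

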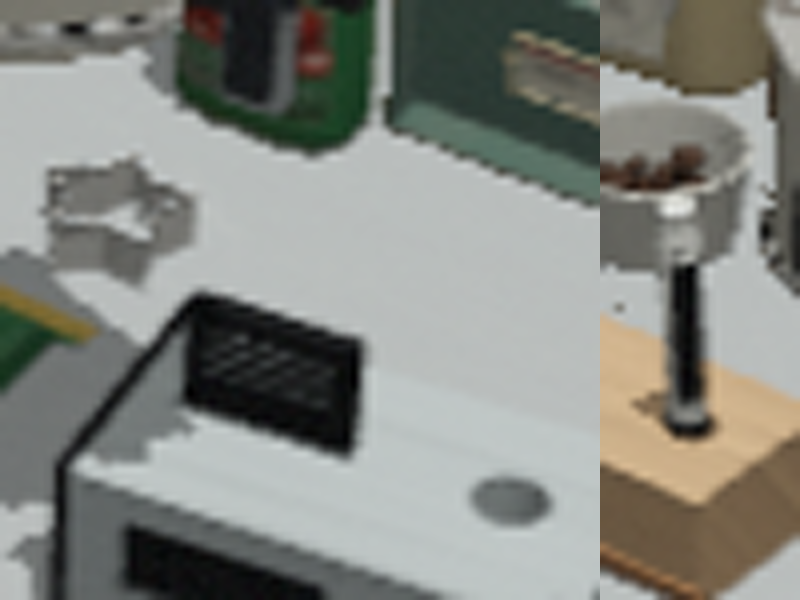

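The cartridge sits low in the slot and upright, with its top edge near crop (200-360, 295-340). The pen stands in its well, with its top at about pixel (244.7,155.6) and its base at (246.2,183).

```bash
python3 - <<'E'
from h import *
print("scene",np.round(unproj("scene",[[244.75,155.6]],z=.143),4),np.round(unproj("scene",[[246,180.5]],z=.05),4))
g=np.load("top0.npz")["im"].min(2).astype(float)[168:200,208:236]
print(g[8:24,6:24].astype(int))
P=cloud("top",np.load("top0.npz")["d"])[165:205,205:240].reshape(-1,3)
for a,b in((.06,.09),(.09,.12),(.12,.135),(.135,.15)):
    q=P[(P[:,2]>a)&(P[:,2]<b)&(P[:,1]<.16)]; print(a,len(q),np.round(np.median(q,0),4) if len(q) else "")
P=cloud("scene",np.load("scene7.npz")["d"])[145:185,238:254].reshape(-1,3)
for a,b in((.06,.09),(.09,.12),(.12,.135),(.135,.15)):
    q=P[(P[:,2]>a)&(P[:,2]<b)&(P[:,1]<.16)&(P[:,0]<.62)]; print("s",a,len(q),np.round(np.median(q,0),4) if len(q) else "")
rel(.577,.1245,.2,-2.3)
E
```

```text
scene [[0.5693 0.124  0.143 ]] [[0.5819 0.1316 0.05  ]]
[[120 120 118 138 149 131 120 119 118 117 115 115 113 114 112 113 114 115]
 [121 135 178 209 211 189 145 119 119 119 120 120 118 118 116 115 114 114]
 [122 158 203 220 222 221 177 121 120 121 119 120 119 119 120 120 119 117]
 [120 162 207 221 224 225 188 108 108 124 121 121 121 121 120 120 119 118]
 [123 118 180 222 225 189 134 114 111 122 122 123 124 123 123 122 121 119]
 [121 108 112 124 124 124 123  98 100 120 121 122 124 122 123 123 123 123]
 [ 85  82  85 105 120 121 102  68  70 104 118 117 119 118 121 118 116 119]
 [ 76  77  69  89 103  85  60  51  53  69  98 116 119 117 118 116 116 115]
 [ 77  78  76  82  99  81  52  51  51  55  74 105 120 120 119 119 118 118]
 [ 79  81  80  72  84  85  62  51  51  55  61  86 112 120 121 119 120 120]
 [100  79  80  80  76  86  74  53  52  62  67  91 117 124 122 122 121 121]
 [120 118 101  79  70  74  76  61  60  67  67 100 123 126 125 126 125 124]
 [117 118 117 114 115  91  69  73  66  56  78 110 122 124 124 125 127 128]
 [116 117 119 118 118 115 105  80  70  90 106 115 117 118 116 114 115 115]
 [114 114 115 114 117 117 117 115 115 117 117 118 118 119 116 116 115 114]
 [117 116 116 115 116 116 115 114 114 116 116 117 118 120 119 120 119 118]]
0.06 13 [0.5684 0.1221 0.0747]
0.09 16 [0.5672 0.1216 0.104 ]
0.12 14 [0.5673 0.1226 0.1295]
0.135 18 [0.5721 0.1246 0.1435]
s 0.06 50 [0.5698 0.1238 0.0738]
s 0.09 44 [0.5682 0.1223 0.106 ]
s 0.12 25 [0.5679 0.124  0.1286]
s 0.135 14 [0.5696 0.1249 0.1395]
t 14.375 rel [0.2626 0.0821 0.0077] roll 9.5 F [ 2.3 -0.   4.4] w 0.65 g 0.0 tcp [ 0.5284 -0.1463  0.2082]
```

```bash
python3 -c "
from h import *
print(unproj('top',[[217.6,178.5]],z=.143))
rel(.574,.125,.2,-2.3)"
```

```text
[[0.57183939 0.12549111 0.143     ]]
t 14.375 rel [0.2634 0.0792 0.0077] roll 9.5 F [ 2.3 -0.   4.4] w 0.65 g 0.0 tcp [ 0.5284 -0.1463  0.2082]
```

Emit:
step_arm(commands=[{"fingers":-0.3,"dx":0.06,"dy":0.02,"dz":0,"roll":3},{"fingers":-0.3,"dx":0.12,"dy":0.04,"dz":0,"roll":6},{"fingers":-0.3,"dx":0.18,"dy":0.06,"dz":0,"roll":9},{"fingers":-0.3,"dx":0.24,"dy":0.08,"dz":0,"roll":9.5},{"fingers":-0.3,"dx":0.262,"dy":0.082,"dz":0,"roll":9.5},{"fingers":-0.3,"dx":0.262,"dy":0.082,"dz":0,"roll":9.5},{"fingers":-0.3,"dx":0.262,"dy":0.082,"dz":0,"roll":9.5}])

```text
time: 15.25
tool_pos: [0.5728, 0.1247, 0.1985]
tcp_rot: [2.265, 2.176, -0.001]
wrist_force: [0.9, 1.0, -0.3]
width: 0.649
grip_force: 0.0
```

```bash
python3 -c "
from h import *
rel(.574,.125,.0935,-2.3)"
```

```text
t 15.25 rel [0.0004 0.0012 0.105 ] roll 0.01 F [ 0.9  1.  -0.3] w 0.649 g 0.0 tcp [0.5728 0.1247 0.1985]
```

Emit:
step_arm(commands=[{"fingers":-0.3,"dx":0,"dy":0,"dz":0.05,"roll":0},{"fingers":-0.3,"dx":0,"dy":0,"dz":0.09,"roll":0},{"fingers":-0.3,"dx":0,"dy":0,"dz":0.105,"roll":0},{"fingers":-0.3,"dx":0,"dy":0,"dz":0.105,"roll":0},{"fingers":1,"dx":0,"dy":0,"dz":0.105,"roll":0},{"fingers":1,"dx":0,"dy":0,"dz":0.105,"roll":0},{"fingers":1,"dx":0,"dy":0,"dz":0.105,"roll":0},{"fingers":1,"dx":0,"dy":0,"dz":0.105,"roll":0}], squeeze=50)

```text
time: 16.25
tool_pos: [0.5747, 0.1256, 0.0958]
tcp_rot: [2.264, 2.175, 0.005]
wrist_force: [0.1, 0.2, 6.3]
width: 0.15
grip_force: 49.2
```

```bash
python3 -c "
from h import *
rel(.574,.125,.0935,-2.3)"
```

```text
t 16.25 rel [-0.0006 -0.0006  0.0023] roll 0.01 F [0.1 0.2 6.3] w 0.15 g 49.2 tcp [0.5747 0.1256 0.0958]
```

Emit:
step_arm(commands=[{"fingers":1,"dx":0,"dy":0,"dz":-0.04,"roll":0},{"fingers":1,"dx":0,"dy":0,"dz":-0.09,"roll":0},{"fingers":1,"dx":0,"dy":0,"dz":-0.14,"roll":0},{"fingers":1,"dx":0,"dy":0,"dz":-0.155,"roll":0},{"fingers":1,"dx":0,"dy":0,"dz":-0.155,"roll":0}])

```text
time: 16.88
tool_pos: [0.5734, 0.1254, 0.2497]
tcp_rot: [2.265, 2.176, 0.003]
wrist_force: [-0.4, -0.3, -0.2]
width: 0.144
grip_force: 48.9
```

```bash
python3 -c "
from h import *
rel(.535,-.2295,.24,-2.3)"
```

```text
t 16.875 rel [-0.3562 -0.0242  0.0095] roll 0.01 F [-0.4 -0.3 -0.2] w 0.144 g 48.9 tcp [0.5734 0.1254 0.2497]
```

Emit:
step_arm(commands=[{"fingers":1,"dx":-0.04,"dy":-0.003,"dz":0,"roll":0},{"fingers":1,"dx":-0.1,"dy":-0.007,"dz":0,"roll":0},{"fingers":1,"dx":-0.16,"dy":-0.011,"dz":0,"roll":0},{"fingers":1,"dx":-0.22,"dy":-0.015,"dz":0,"roll":0},{"fingers":1,"dx":-0.28,"dy":-0.019,"dz":0,"roll":0},{"fingers":1,"dx":-0.33,"dy":-0.023,"dz":0,"roll":0},{"fingers":1,"dx":-0.356,"dy":-0.024,"dz":0,"roll":0},{"fingers":1,"dx":-0.356,"dy":-0.024,"dz":0.04,"roll":0}])

```text
time: 17.88
tool_pos: [0.5354, -0.2324, 0.2088]
tcp_rot: [2.267, 2.17, 0.001]
wrist_force: [-0.0, 0.4, -1.3]
width: 0.143
grip_force: 48.8
```

Emit:
step_arm(commands=[{"fingers":1,"dx":0,"dy":0,"dz":0.035,"roll":0},{"fingers":1,"dx":0,"dy":0,"dz":0.035,"roll":0},{"fingers":1,"dx":0,"dy":0,"dz":0.035,"roll":0},{"fingers":1,"dx":0,"dy":0,"dz":0.035,"roll":0}])

```text
time: 18.38
tool_pos: [0.5358, -0.2298, 0.1754]
tcp_rot: [2.263, 2.175, 0.001]
wrist_force: [-0.2, 0.3, 0.5]
width: 0.146
grip_force: 48.8
```

```bash
python3 - <<'E'
from ov import *
rel(.535,-.2295,.16,-2.3)
t=read_state()["tool_pos"]; im,d=read_camera("scene"); np.savez("scene8.npz",im=im,d=d)
o=np.array([310,160]); s=8; c=cv2.resize(im[160:235,310:385],(600,600),interpolation=cv2.INTER_CUBIC)
a=np.linspace(0,2*np.pi,60)
ring=lambda x,y,z,r:np.round(((proj("scene",np.c_[x+r*np.cos(a),y+r*np.sin(a),np.full(60,z)])-o+.5)*s-.5)*16).astype(np.int32)
cv2.polylines(c,[ring(.5342,-.2282,.06,.013)],True,(0,0,255),1,cv2.LINE_AA,4)
cv2.polylines(c,[ring(t[0],t[1],t[2]-.0878,.0065)],True,(0,255,0),1,cv2.LINE_AA,4)
cv2.polylines(c,[ring(t[0],t[1],.06,.0065)],True,(255,0,0),1,cv2.LINE_AA,4)
cv2.imwrite("pics/pen8.png",c)
E
```

```text
t 18.375 rel [ 0.0003 -0.0008  0.0154] roll 0.02 F [-0.2  0.3  0.5] w 0.146 g 48.8 tcp [ 0.5358 -0.2298  0.1754]
```

View pics/pen8.png

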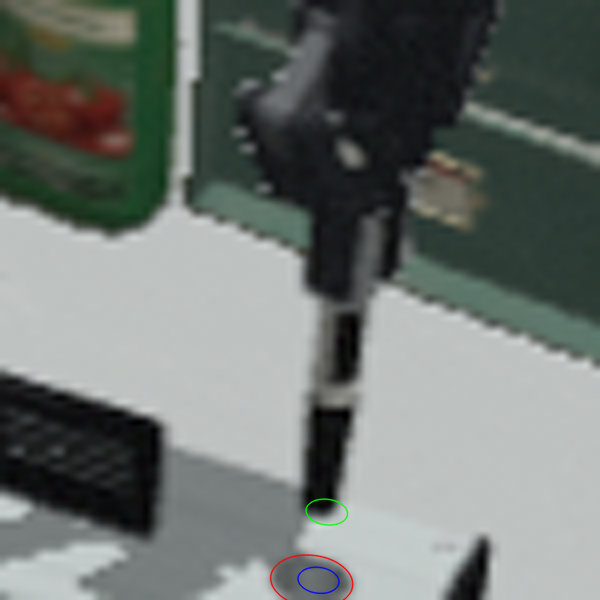

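The pen tip is at about crop (320,508), over the aperture ring centred at (312,580). It needs almost no lateral correction, so I descend.

Emit:
step_arm(commands=[{"fingers":1,"dx":0,"dy":0,"dz":0.01,"roll":0},{"fingers":1,"dx":0,"dy":0,"dz":0.02,"roll":0},{"fingers":1,"dx":0,"dy":0,"dz":0.03,"roll":0},{"fingers":1,"dx":0,"dy":0,"dz":0.04,"roll":0},{"fingers":1,"dx":0,"dy":0,"dz":0.048,"roll":0},{"fingers":1,"dx":0,"dy":0,"dz":0.048,"roll":0},{"fingers":1,"dx":0,"dy":0,"dz":0.048,"roll":0}])

```text
time: 19.3
tool_pos: [0.5349, -0.2296, 0.126]
tcp_rot: [2.265, 2.176, 0.0]
wrist_force: [-0.5, -0.5, -0.1]
width: 0.145
grip_force: 48.8
```

```bash
python3 st.py
```

```text
t 19.3 rel [ 0.084  -0.0153  0.016 ] roll -9.5 F [-0.5 -0.5 -0.1] w 0.145 g 48.8 tcp [ 0.5349 -0.2296  0.126 ]
[-0.011  0.003  0.032] rx -915.9 ry -815.7
```

Tip is well inside the aperture with no force. Now press.

Emit:
step_arm(commands=[{"fingers":1,"dx":0,"dy":0,"dz":0.004,"roll":0},{"fingers":1,"dx":0,"dy":0,"dz":0.008,"roll":0},{"fingers":1,"dx":0,"dy":0,"dz":0.011,"roll":0},{"fingers":1,"dx":0,"dy":0,"dz":0.014,"roll":0},{"fingers":1,"dx":0,"dy":0,"dz":0.016,"roll":0},{"fingers":1,"dx":0,"dy":0,"dz":0.0165,"roll":0},{"fingers":1,"dx":0,"dy":0,"dz":0.0165,"roll":0},{"fingers":1,"dx":0,"dy":0,"dz":0.0165,"roll":0}])

```text
time: 20.3
tool_pos: [0.5355, -0.23, 0.1117]
tcp_rot: [2.264, 2.175, 0.001]
wrist_force: [-3.4, 0.7, 13.0]
width: 0.147
grip_force: 50.6
```

```bash
python3 st.py
```

```text
t 20.3 rel [ 0.0843 -0.0159  0.0016] roll -9.5 F [-3.4  0.7 13. ] w 0.147 g 50.6 tcp [ 0.5355 -0.23    0.1117]
[0.353 0.796 0.017] rx -2.2 ry 15.5
```

Emit:
step_arm(commands=[{"fingers":1,"dx":0,"dy":0,"dz":0,"roll":0},{"fingers":1,"dx":0,"dy":0,"dz":0,"roll":0},{"fingers":1,"dx":0,"dy":0,"dz":0,"roll":0},{"fingers":1,"dx":0,"dy":0,"dz":0,"roll":0},{"fingers":1,"dx":0,"dy":0,"dz":0,"roll":0}])

```text
time: 20.92
tool_pos: [0.5355, -0.23, 0.1117]
tcp_rot: [2.264, 2.175, 0.001]
wrist_force: [-2.5, 0.6, 13.1]
width: 0.15
grip_force: 50.6
```

```bash
python3 - <<'E'
from h import *
im,d=read_camera("scene"); cv2.imwrite("pics/final.png",cv2.resize(im[170:245,285:360],(600,600),interpolation=cv2.INTER_CUBIC))
E
```

```text
(no output)
```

View pics/final.png

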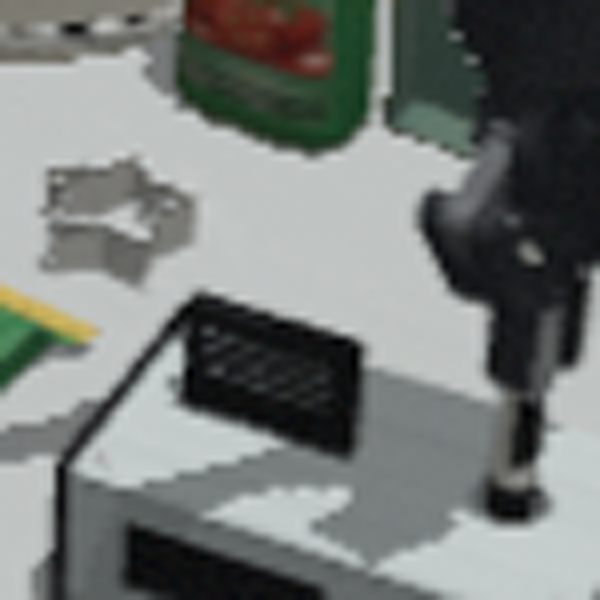

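The cartridge is seated at crop (275,375). The pen stands in the aperture at (515,500) and the button is bottomed at a steady 13 N. Handing in.

```bash
python3 -c "
from workcell import finish_job
print(finish_job())"
```

```text
the job is handed in; nothing more can be done
None
```

I handed the job in at about 21 s: the cartridge is in the controller's slot and let go (height and camera view agree), and the gripped marker holds the button down at about 13 N; the hand-in returned no verdict.

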